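# Refill the memo-roll easel and set up its writing board

## Task

Refill the memo-roll easel: squeeze every spent spool (bare core) out of its bay and lay it in the wooden box, and fit each full paper roll into a bay of its own by squeezing its spring spindle short, lowering it between the two cups and letting go, so that both pins sit in their cups. Once all the rolls are in, take the writing board from the file sorter and lean it against the easel's front bar, roughly centred, with its foot on the base behind the board lip. Lay the pen and the highlighter, whichever are there, lengthwise in the easel's pen tray, and leave the other things on the desk where they are.

Things in the scene. Friction and masses are not known exactly. Their poses are not given: they have to be found in the camera images.
- pen_tray (a point): middle of the easel's pen tray, on its floor: the strip of base board (top 12 mm above the desk) from the board lip to a low bead along the front edge, 54 mm wide (x), 316 mm long (y); the bead is 6 mm thick, its top 16 mm above the desk
- pen_mid (a point): ballpoint pen lying on the desk, 145 mm long (y), 12 mm wide, 9 mm high; the point is at its middle, half-way up. May be absent
- highlighter_mid (a point): highlighter lying on the desk, 127 mm long (y), 17 mm wide, 15 mm high; the point is at its middle, half-way up. May be absent
- easel: Fixed wooden memo-roll easel. Origin on the desk, midway along, below the line of the spindles; x points to its back (away from the robot), y to its left along three bays 105 mm apart, z up. Base board 12 mm thick, x -185 to 40 mm, y -158 to 158. Board lip: x -125 to -113, top at z = 26
- bar_mid (a point): middle of the easel's front bar (steel, 12 mm thick, along y, 58 mm before the spindle line, axis 92 mm above the desk), which ends at posts at y = +-152 mm with tops at z = 104
- bay_1 (a point): middle of the left bay, on the line of its cups, 62 mm above the desk; axes as the easel's. Cheeks 44 mm wide in x, 12 mm thick, inner faces 63 mm apart, tops 74 mm above the desk; a blind round cup 13 mm wide, 5 mm deep in each inner face. A fitted spindle has up to 2.5 mm of play round this line; its discs stand above the cheeks and are squeezed there
- bay_2 (a point): middle of the centre bay, on the line of its cups, 62 mm above the desk; axes as the easel's. Cheeks 44 mm wide in x, 12 mm thick, inner faces 63 mm apart, tops 74 mm above the desk; a blind round cup 13 mm wide, 5 mm deep in each inner face. A fitted spindle has up to 2.5 mm of play round this line; its discs stand above the cheeks and are squeezed there
- bay_3 (a point): middle of the right bay, on the line of its cups, 62 mm above the desk; axes as the easel's. Cheeks 44 mm wide in x, 12 mm thick, inner faces 63 mm apart, tops 74 mm above the desk; a blind round cup 13 mm wide, 5 mm deep in each inner face. A fitted spindle has up to 2.5 mm of play round this line; its discs stand above the cheeks and are squeezed there
- roll_1_mid (a point): Full paper roll on a spring spindle. Point: middle of its axis, half-way between the discs; y along the axis to the spring end. Grey hexagonal end discs 56 mm across flats, 65 across corners, 4 thick, 62 mm over their outer faces when free; an 8 mm pin stands 6 mm out beyond each (74 overall). Paper 38 mm wide, 50 mm in diameter, next to the fixed disc; 95 g. Starts on the desk, resting on a flat of its discs. May be absent
- roll_1_end (a joint): travel of its spring end: 0 fully out, 0.016 m squeezed to the stop (then 46 mm over the discs, 58 mm over the pins); 0.001 when fitted in a bay. The spring takes 1.4 N at first, 7 N at the stop
- roll_2_mid (a point): Full paper roll on a spring spindle. Point: middle of its axis, half-way between the discs; y along the axis to the spring end. Grey hexagonal end discs 56 mm across flats, 65 across corners, 4 thick, 62 mm over their outer faces when free; an 8 mm pin stands 6 mm out beyond each (74 overall). Paper 38 mm wide, 50 mm in diameter, next to the fixed disc; 95 g. Starts on the desk, resting on a flat of its discs. May be absent
- roll_2_end (a joint): travel of its spring end: 0 fully out, 0.016 m squeezed to the stop (then 46 mm over the discs, 58 mm over the pins); 0.001 when fitted in a bay. The spring takes 1.4 N at first, 7 N at the stop
- roll_3_mid (a point): Full paper roll on a spring spindle. Point: middle of its axis, half-way between the discs; y along the axis to the spring end. Grey hexagonal end discs 56 mm across flats, 65 across corners, 4 thick, 62 mm over their outer faces when free; an 8 mm pin stands 6 mm out beyond each (74 overall). Paper 38 mm wide, 50 mm in diameter, next to the fixed disc; 95 g. Starts on the desk, resting on a flat of its discs. May be absent
- roll_3_end (a joint): travel of its spring end: 0 fully out, 0.016 m squeezed to the stop (then 46 mm over the discs, 58 mm over the pins); 0.001 when fitted in a bay. The spring takes 1.4 N at first, 7 N at the stop
- spent_1_mid (a point): Spent spool on a spring spindle. Point: middle of its axis, half-way between the discs; y along the axis to the spring end. Grey hexagonal end discs 56 mm across flats, 65 across corners, 4 thick, 62 mm over their outer faces when free; an 8 mm pin stands 6 mm out beyond each (74 overall). Between them only a bare cardboard core, 19 mm thick; 55 g. Starts fitted in a bay; spring as in the full rolls. May be absent
- spent_2_mid (a point): Spent spool on a spring spindle. Point: middle of its axis, half-way between the discs; y along the axis to the spring end. Grey hexagonal end discs 56 mm across flats, 65 across corners, 4 thick, 62 mm over their outer faces when free; an 8 mm pin stands 6 mm out beyond each (74 overall). Between them only a bare cardboard core, 19 mm thick; 55 g. Starts fitted in a bay; spring as in the full rolls. May be absent
- spent_3_mid (a point): Spent spool on a spring spindle. Point: middle of its axis, half-way between the discs; y along the axis to the spring end. Grey hexagonal end discs 56 mm across flats, 65 across corners, 4 thick, 62 mm over their outer faces when free; an 8 mm pin stands 6 mm out beyond each (74 overall). Between them only a bare cardboard core, 19 mm thick; 55 g. Starts fitted in a bay; spring as in the full rolls. May be absent
- board_mid (a point): Writing board, plywood with a cork panel on each face (both faces alike), 9 mm thick, 240 mm wide, 170 mm high (it stands on a long edge), 0.22 kg; the point is its centre, 85 mm above its foot. x is the normal of its face, y runs along its width, z up its height. It starts upright in the file sorter and is taken by its top edge
- board_foot (a point): middle of the board's lower edge
- sorter: Fixed wooden file sorter; origin on the desk below its middle, x across its slots. The board stands in the middle slot, 14 mm wide, on the 12 mm base; slot walls 6 mm thick, 170 mm long (y), tops 80 mm above the desk. The outer slots hold papers up to 106 mm high, 18 mm or more from the board's middle plane
- empties: Fixed open wooden box for spent spools, 115 mm (x) by 245 mm (y), 40 mm high, walls and floor 6 mm; origin on the desk below its middle
- dropper: small dropper bottle, 34 mm in diameter, 102 mm high, bystander; origin at its underside
- phone: phone lying face up, 150 x 74 x 10 mm, bystander
- eraser: eraser, 42 x 22 x 13 mm, bystander

How it is judged:
On the way, in this order (a step that is already met when the one before it is completed fails the run):
1. every full roll is fitted: both pins of its spindle in the cups of a bay, let go ((y of roll_1_mid in the frame of easel between 0.099 and 0.111 m or y of roll_1_mid in the frame of easel between -0.006 and 0.006 m or y of roll_1_mid in the frame of easel between -0.111 and -0.099 m) and x of roll_1_mid in the frame of easel between -0.006 and 0.006 m and z of roll_1_mid in the frame of easel between 0.055 and 0.066 m and angle between the y axis of each of roll_1_mid, roll_2_mid, roll_3_mid and the y axis of easel, either way round below 0.08 rad and value of joint each of roll_1_end, roll_2_end, roll_3_end below 0.004 m and (y of roll_2_mid in the frame of easel between 0.099 and 0.111 m or y of roll_2_mid in the frame of easel between -0.006 and 0.006 m or y of roll_2_mid in the frame of easel between -0.111 and -0.099 m) and x of roll_2_mid in the frame of easel between -0.006 and 0.006 m and z of roll_2_mid in the frame of easel between 0.055 and 0.066 m and (y of roll_3_mid in the frame of easel between 0.099 and 0.111 m or y of roll_3_mid in the frame of easel between -0.006 and 0.006 m or y of roll_3_mid in the frame of easel between -0.111 and -0.099 m) and x of roll_3_mid in the frame of easel between -0.006 and 0.006 m and z of roll_3_mid in the frame of easel between 0.055 and 0.066 m and contact force between the fingers and roll_1 below 0.1 N and contact force between the fingers and roll_2 below 0.1 N and contact force between the fingers and roll_3 below 0.1 N), for 0.3 s.
2. the board leans against the front bar with its foot behind the lip (x of board_foot in the frame of easel between -0.116 and -0.068 m and y of board_foot in the frame of easel between -0.04 and 0.04 m and z of board_foot in the frame of easel between 0.008 and 0.022 m and angle between board's own z axis and vertical between 0.14 and 0.6 rad and x of board_mid in the frame of easel above -0.095 m and angle between the y axis of board_mid and the y axis of easel, either way round below 0.14 rad), for 0.2 s.
At the end, for the whole second after the job is handed in: Full rolls each in a bay (mid-spindle within 6 mm, axis 55-66 mm up, spring out to 4 mm); spent spools in the box; pens in the pen tray, within 0.25 rad; board foot behind the lip, within 40 mm of the middle, leaning back 0.14-0.60 rad, within 0.14 rad of the bar; all at rest (all of step 2 and (y of roll_1_mid in the frame of easel between 0.099 and 0.111 m or y of roll_1_mid in the frame of easel between -0.006 and 0.006 m or y of roll_1_mid in the frame of easel between -0.111 and -0.099 m) and x of roll_1_mid in the frame of easel between -0.006 and 0.006 m and z of roll_1_mid in the frame of easel between 0.055 and 0.066 m and angle between the y axis of each of roll_1_mid, roll_2_mid, roll_3_mid and the y axis of easel, either way round below 0.08 rad and value of joint each of roll_1_end, roll_2_end, roll_3_end below 0.004 m and (y of roll_2_mid in the frame of easel between 0.099 and 0.111 m or y of roll_2_mid in the frame of easel between -0.006 and 0.006 m or y of roll_2_mid in the frame of easel between -0.111 and -0.099 m) and x of roll_2_mid in the frame of easel between -0.006 and 0.006 m and z of roll_2_mid in the frame of easel between 0.055 and 0.066 m and (y of roll_3_mid in the frame of easel between 0.099 and 0.111 m or y of roll_3_mid in the frame of easel between -0.006 and 0.006 m or y of roll_3_mid in the frame of easel between -0.111 and -0.099 m) and x of roll_3_mid in the frame of easel between -0.006 and 0.006 m and z of roll_3_mid in the frame of easel between 0.055 and 0.066 m and x of spent_1_mid in the frame of empties between -0.055 and 0.055 m and y of spent_1_mid in the frame of empties between -0.117 and 0.117 m and z of each of spent_1_mid, spent_2_mid, spent_3_mid in the frame of empties below 0.075 m and x of spent_2_mid in the frame of empties between -0.055 and 0.055 m and y of spent_2_mid in the frame of empties between -0.117 and 0.117 m and x of spent_3_mid in the frame of empties between -0.055 and 0.055 m and y of spent_3_mid in the frame of empties between -0.117 and 0.117 m and x of pen_mid in the frame of easel between -0.177 and -0.127 m and y of pen_mid in the frame of easel between -0.12 and 0.12 m and z of each of pen_mid, highlighter_mid in the frame of easel below 0.03 m and angle between the y axis of each of pen_mid, highlighter_mid and the y axis of easel, either way round below 0.25 rad and x of highlighter_mid in the frame of easel between -0.177 and -0.127 m and y of highlighter_mid in the frame of easel between -0.12 and 0.12 m and linear speed of board below 0.02 m/s and linear speed of each of roll_1, roll_2, roll_3, spent_1, spent_2, spent_3, pen, highlighter below 0.03 m/s); the robot touches nothing.
It fails at once if a bystander (phone, eraser, dropper bottle) is shoved more than 40 mm or the bottle knocked over (distance of any of dropper, phone, eraser from where it was at the start of the episode above 0.04 m or angle between dropper's own z axis and vertical above 0.6 rad).
Of roll_1, roll_2, roll_3 only 2 to 3 are there at a start; the rules pass over those that are not, and their reading is None.
Of spent_1, spent_2, spent_3 only 2 to 3 are there at a start; the rules pass over those that are not, and their reading is None.
Of pen, highlighter only 1 to 2 are there at a start; the rules pass over those that are not, and their reading is None.
At some moment in a run one of roll_1, roll_2, roll_3 may be knocked a few centimetres aside while the robot is not near it.
It also fails if it takes over 210 s, if anything falls off the work surface, if the arm or the gripper's body presses on something with over 40 N, if the wrist force passes 120 N, or if a joint passes its speed limit or range.

## Robot

A 6-joint arm with a two-finger parallel gripper is mounted at the origin on a cart in front of the work surface, level with it; the furniture and walls round the work are solid. World frame = base frame: x ahead of the robot, y to its left, z up, the work surface at z = 0. Lengths are in m, angles in rad, forces in N, time in s.
With the tool pointing down it reaches from about 0.4 to 0.925 m from the base axis. Payload 12.5 kg.
Tool frame: the origin (TCP) lies midway between the tips of the shut fingers; the grasp point (between the pads) lies 19 mm behind it; z points along the fingers, x is the direction in which the jaws open and shut, and the axes are right-handed (so a half turn about z gives the same grasp; the last joint's range is limited). The gripper opens to 95 mm and grips with 3 to 60 N. Pads are 20 mm wide; open, the fingers measure 119 mm over their backs; the gripper's body (75 mm by 180 mm) begins 59 mm behind the grasp point.
Start: joints at [-1.207, 0.491, 1.559, -0, 1.092, -0.106], TCP at [0.283, -0.557, 0.193] pointing down, gripper open.
Joint ranges: [-3.1, 3.1], [-0.84, 2.19], [0.05, 2.79], [-1.13, 4.28], [0.06, 2.93], [-2.69, 2.69]. Speed limits (rad/s): [2.22, 2.22, 2.79, 3.14, 3.14, 3.14].

## Interface

Orientations are given as a unit quaternion [w, x, y, z].
In Python, from bench import arm gives the robot as it stands.
- The arm moves only by the tool step_arm, never from a script. Its argument "motion" is a list that holds one entry, the list of rows, each a list of 5 numbers: the shift along the tool's x, y, z in mm, then the turn about the tool's z in rad, then the opening, from 0 (shut) to 1 (fully open). In form: [[[tx, ty, tz, twist, hand], ...]]. A call has 1 to 10 rows; each row is the pose to reach, as a shift and turn from the pose measured when the call began, along the tool's axes at that moment; what a row does not reach only later rows make up. A row lasts 1/10 s, in which the tool goes at most 50 mm and 8.59 degrees, less where a joint would pass 70% of its speed; a pose out of reach is approached as far as the arm can. A call with a gripper value outside its range is refused whole. The fingers move at their own pace and stop on an object; the grip force is fixed at half the most. Time passes only in rows, so rows that repeat a pose let the fingers close. It gives the time, the measured TCP pose, the force and the opening at its end, in the units of the state.
- arm.get_obs(): the state, without advancing time (a new reading comes with each control period).
- arm.camera(name): name is "scene" or "top"; returns the picture (480x640x3 uint8, red, green, blue); there is no depth.
- arm.camera_info(name): a dict with "camera_matrix" (3x3 intrinsics, pixels), "dist" ([k1, k2, p1, p2, k3] as OpenCV has them; the pictures are not rectified), "world_from_camera" (4x4, takes a point from camera to world coordinates). Camera axes: x right, y down, z forward; pixel columns grow to the right and rows downward; lengths in m; the calibration is good to about 2 mm. A picture is of the moment at which its call begins. camera_info takes no time and is no camera call.
- arm.hand_in(): hands the job in, once; it reports no verdict.
The state is a dict: "t": time; "joint_pos": joint angles; "qvel": joint speeds; "effort": joint torques, N m; "ee_pos": TCP position; "orientation": TCP orientation; "contact_force": force on the tool from outside, world axes, zero at the start; "ft_torque": the same for the moment, N m; "finger_gap": opening from 0.0 (shut) to 1.0 (fully open).
Only numpy, scipy, OpenCV 4.12 (cv2) and the standard library are available. Lean on these libraries where they do the work, as an engineer would, in place of code of your own. Each camera call takes 0.05 s, during which the arm holds its last target.

## Working session

There is one attempt and no reset: what is moved stays moved. The work goes in short steps, Python scripts to look and compute and a tool call to move; the robot and the scene stay as the last step left them, time stands still between calls to the robot, and variables do not carry over. Pictures are saved under pics/ and viewed, and the job is handed in when it is done.

Besides the shell and the picture viewer there is one more tool, called after ">>>" as name(argument=value, ...) on one line, values as JSON. step_arm: Moves the arm, as the interface text tells. Its arguments: {"type":"object","properties":{"motion":{"type":"array","items":{"type":"array","items":{"type":"array","items":{"type":"number"}}}}},"required":["motion"]}

```bash
ls; mkdir -p pics; python3 - <<'E'
from bench import arm
import cv2
for n in ("scene","top"):
    im=arm.camera(n); cv2.imwrite(f"pics/{n}0.png",im[:,:,::-1])
    i=arm.camera_info(n); print(n,i)
print(arm.get_obs())
E
```

```text
pics
scene {'camera_matrix': array([[462.36787774,   0.        , 321.65149866],
       [  0.        , 462.36787774, 245.93918791],
       [  0.        ,   0.        ,   1.        ]]), 'dist': array([-0.12173966,  0.        ,  0.        ,  0.        ,  0.        ]), 'world_from_camera': array([[-0.59769746, -0.60409855,  0.52708888,  0.01369716],
       [-0.80154076,  0.43629576, -0.40887457,  0.46300308],
       [ 0.01703389, -0.66686652, -0.74498248,  0.83087883],
       [ 0.        ,  0.        ,  0.        ,  1.        ]])}
top {'camera_matrix': array([[600.67170178,   0.        , 315.76514644],
       [  0.        , 600.67170178, 233.15919981],
       [  0.        ,   0.        ,   1.        ]]), 'dist': array([-0.15897378,  0.        ,  0.        ,  0.        ,  0.        ]), 'world_from_camera': array([[-0.03037086, -0.9889662 ,  0.14499472,  0.3433779 ],
       [-0.99948582,  0.03154008,  0.00577142,  0.06091663],
       [-0.01028089, -0.14474488, -0.9894156 ,  1.44802657],
       [ 0.        ,  0.        ,  0.        ,  1.        ]])}
{'t': 0.1, 'joint_pos': array([-1.20662024e+00,  4.91477952e-01,  1.55937601e+00,  1.07832458e-05,
        1.09167389e+00, -1.05621235e-01]), 'qvel': array([ 0.00110241, -0.00229307, -0.00085079,  0.00067171,  0.00171333,
       -0.00043621]), 'effort': array([ 3.16513520e-03, -6.13625193e+01, -2.58606255e+01,  6.94206543e-02,
        4.70120204e-02, -7.16178579e-05]), 'ee_pos': array([ 0.28287237, -0.55707324,  0.19203774]), 'orientation': array([-2.89049316e-04,  8.52261938e-01, -5.23115064e-01, -3.67592786e-04]), 'contact_force': array([-0.27486641, -0.69527272,  0.24181852]), 'ft_torque': array([ 0.00107597, -0.0467102 , -0.03539628]), 'finger_gap': 0.9990001053793899}
```

View pics/scene0.png

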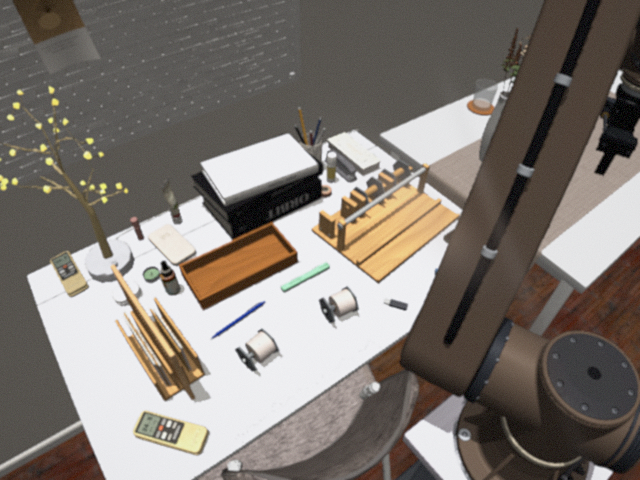

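View pics/top0.png

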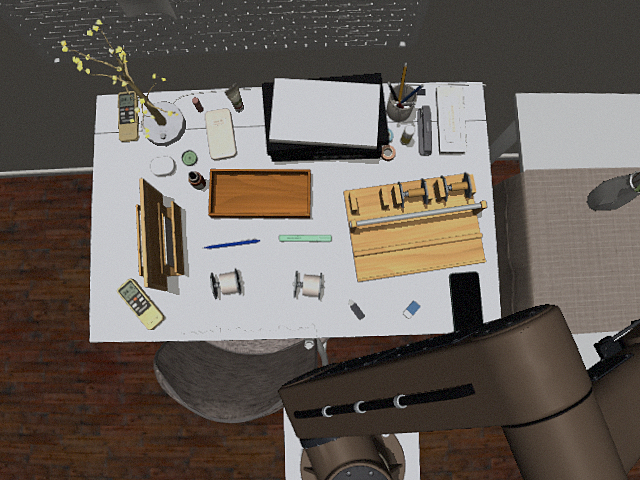

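Two rolls, two spent spools (centre and right bays), blue pen, green highlighter. The board is in the sorter at the left. I'll zoom in.

```bash
cat > h.py <<'E'
import numpy as np, cv2
from bench import arm
def ray(n,u,v):
    i=arm.camera_info(n); K=i["camera_matrix"]; d=np.array(i["dist"]); T=i["world_from_camera"]
    p=cv2.undistortPoints(np.array([[[u,v]]],float),K,d)[0,0]
    return T[:3,3],T[:3,:3]@np.array([p[0],p[1],1.])
def pl(n,u,v,z):
    o,d=ray(n,u,v); return o+d*(z-o[2])/d[2]
def proj(n,P):
    i=arm.camera_info(n); T=np.linalg.inv(i["world_from_camera"]); P=np.atleast_2d(np.array(P,float))
    r,_=cv2.Rodrigues(T[:3,:3]); return cv2.projectPoints(P,r,T[:3,3],i["camera_matrix"],np.array(i["dist"]))[0][:,0]
def tri(a,b):
    o1,d1=ray("top",*a);o2,d2=ray("scene",*b)
    A=np.c_[d1,-d2]; s=np.linalg.lstsq(A,o2-o1,rcond=None)[0]
    p,q=o1+d1*s[0],o2+d2*s[1]; return (p+q)/2,np.linalg.norm(p-q)
def crop(src,box,f,out):
    im=cv2.imread(src) if isinstance(src,str) else src
    x,y,w,h=box; c=cv2.resize(im[y:y+h,x:x+w],None,fx=f,fy=f,interpolation=cv2.INTER_CUBIC); cv2.imwrite(out,c)
E
python3 - <<'E'
from h import *
crop("pics/top0.png",(340,165,160,120),5,"pics/c1.png")
crop("pics/top0.png",(120,150,200,150),4,"pics/c2.png")
crop("pics/scene0.png",(300,140,170,140),4,"pics/c3.png")
E
```

```text
(no output)
```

View pics/c1.png

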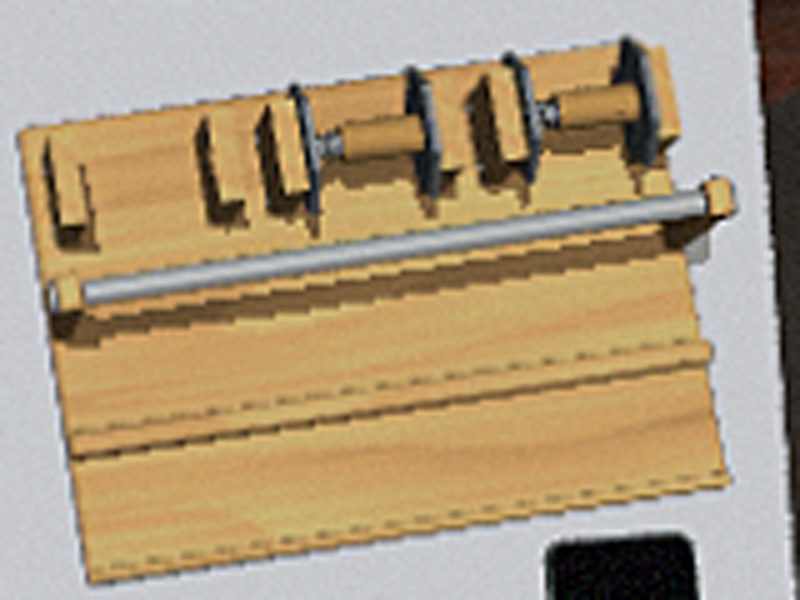

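View pics/c2.png

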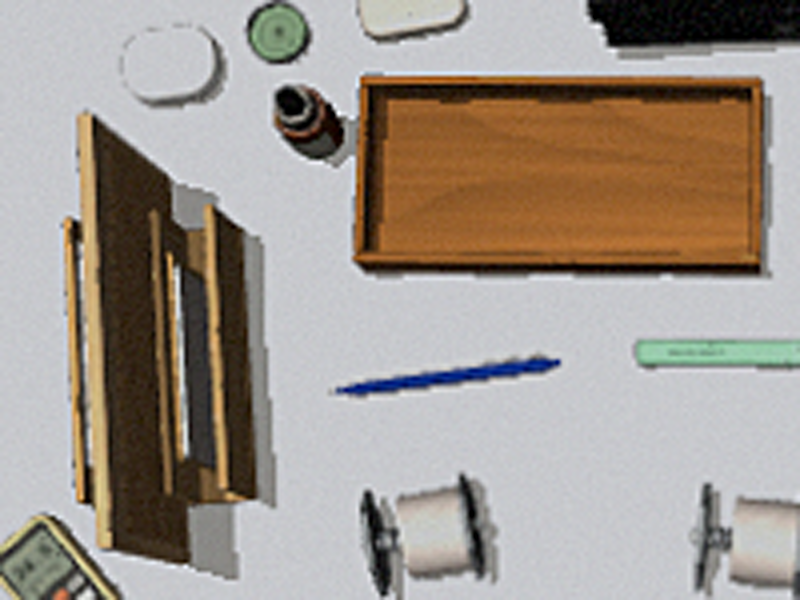

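View pics/c3.png

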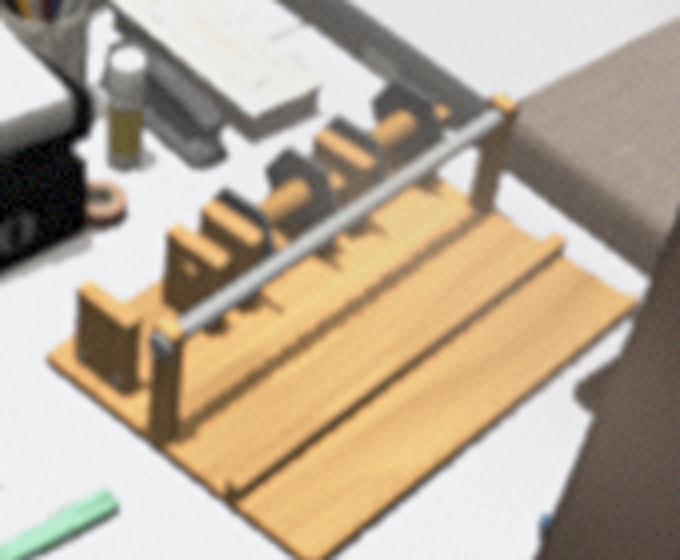

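```bash
cat > est.py <<'E'
from h import *
im=cv2.imread("pics/top0.png")
# easel: base corners, z=.012 (clicked in c1 crop)
def c1(u,v): return (340+(u-2)/5,165+(v-2)/5)
pts=[((20,130),(40,158),.012),((90,580),(-185,158),.012),((730,483),(-185,-158),.012),((662,47),(40,-158),.012)]
A=[];B=[]
for c,e,z in pts:
    w=pl("top",*c1(*c),z); A.append(np.array(e)/1e3);B.append(w[:2]); print(c,w)
A=np.array(A);B=np.array(B)
a0,b0=A.mean(0),B.mean(0);U,S,V=np.linalg.svd((A-a0).T@(B-b0));R=(U@V).T;t=b0-R@a0
print("yaw",np.arctan2(R[1,0],R[0,0]),"t",t,"res mm",(A@R.T+t-B)*1e3)
for n,y in (("b1",.105),("b2",0),("b3",-.105)): print(n,R@[0,y]+t)
E
python3 est.py
python3 - <<'E'
from h import *
im=cv2.imread("pics/top0.png");hsv=cv2.cvtColor(im,cv2.COLOR_BGR2HSV)
def blob(m,box,z,name):
    x,y,w,h=box; k=np.zeros_like(m);k[y:y+h,x:x+w]=m[y:y+h,x:x+w]
    c=max(cv2.findContours(k,cv2.RETR_EXTERNAL,cv2.CHAIN_APPROX_NONE)[0],key=cv2.contourArea)
    P=np.array([pl("top",*p[0],z)[:2] for p in c]); r=cv2.minAreaRect((P*1000).astype(np.float32))
    print(name,cv2.contourArea(c),"c",np.round(r[0],1),"size",np.round(r[1],1),"ang",r[2])
H,S,V=[hsv[:,:,i] for i in range(3)]
blob(((H>105)&(H<130)&(S>120)).astype(np.uint8),(190,220,80,50),.0045,"pen")
blob(((H>60)&(H<95)&(S>50)).astype(np.uint8),(270,225,70,25),.0075,"hl")
blob(((H>3)&(H<18)&(S>120)).astype(np.uint8),(204,163,112,60),.04,"box top")
E
```

```text
(20, 130) [ 0.65669328 -0.0018742   0.012     ]
(90, 580) [ 0.43604024 -0.02721261  0.012     ]
(730, 483) [ 0.4719979  -0.34030165  0.012     ]
(662, 47) [ 0.68948667 -0.32194403  0.012     ]
yaw 0.10527110110554402 t [ 0.63565317 -0.16521505] res mm [[ 2.13632461 -2.01245434]
 [-0.96506297 -0.31631965]
 [-3.71845894 -1.47794042]
 [ 2.5471973   3.80671442]]
b1 [ 0.62462011 -0.06079632]
b2 [ 0.63565317 -0.16521505]
b3 [ 0.64668623 -0.26963379]
pen 84.0 c [535.  275.2] size [  6.7 135.7] ang 5.851917743682861
hl 246.0 c [543.5  97. ] size [123.6  14.7] ang 88.17533874511719
box top 4710.5 c [651.7 202.2] size [244.1 118.3] ang 87.88858795166016
```

```bash
python3 - <<'E'
from h import *
crop("pics/top0.png",(200,255,140,55),5.7,"pics/c4.png")
crop("pics/scene0.png",(230,280,140,100),5.7,"pics/c5.png")
crop("pics/scene0.png",(100,250,120,160),3.7,"pics/c6.png")
E
```

```text
(no output)
```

View pics/c4.png

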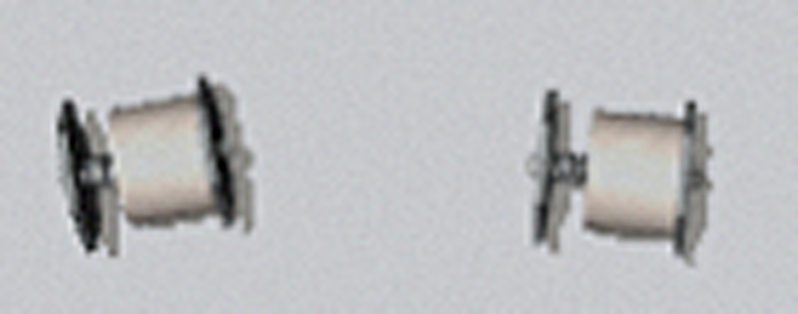

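View pics/c5.png

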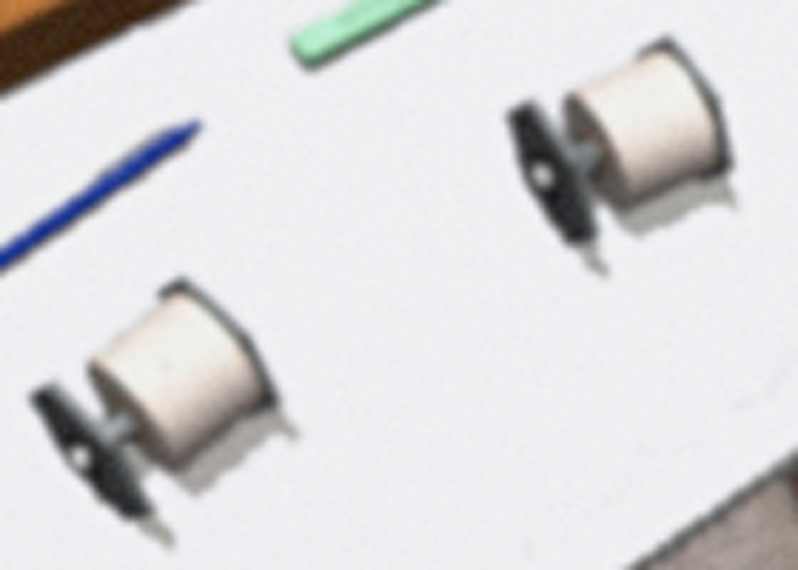

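View pics/c6.png

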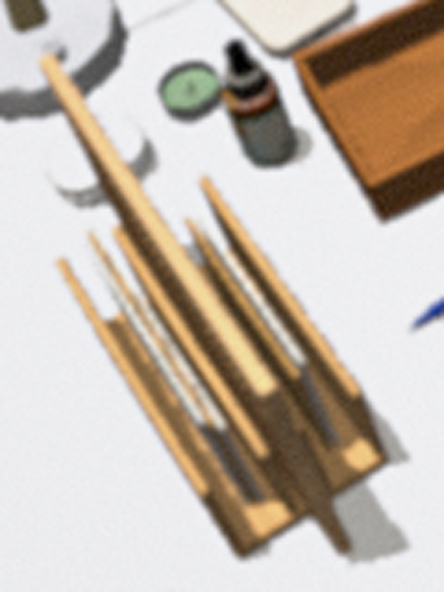

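```bash
python3 - <<'E'
from h import *
c1=lambda u,v:(340+(u-2)/5,165+(v-2)/5)
c3=lambda u,v:(300+(u-1.5)/4,140+(v-1.5)/4)
for n,a,b in [("postL",(68,293),(168,333)),("postR",(718,194),(503,107)),
 ("baseFL",(90,580),(315,560)),("baseBL",(20,130),(50,357))]:
    print(n,tri(c1(*a),c3(*b)))
print(pl("top",*c1(68,293),.104),pl("top",*c1(718,194),.104))
crop("pics/top0.png",(440,168,60,50),12,"pics/d1.png")
crop("pics/top0.png",(340,180,70,55),11,"pics/d2.png")
crop("pics/top0.png",(340,240,160,50),5,"pics/d3.png")
E
```

```text
postL (array([ 0.56160882, -0.01699718,  0.09763462]), np.float64(0.0003851561818897053))
postR (array([ 0.59874814, -0.32136406,  0.09470112]), np.float64(0.0006458829508331159))
baseFL (array([ 0.43576978, -0.02708794,  0.01504302]), np.float64(0.00019334184525085708))
baseBL (array([ 0.65685177, -0.00305792,  0.00697241]), np.float64(0.0026717377118528913))
[ 0.56044146 -0.01676301  0.104     ] [ 0.59724575 -0.31853918  0.104     ]
```

View pics/d1.png

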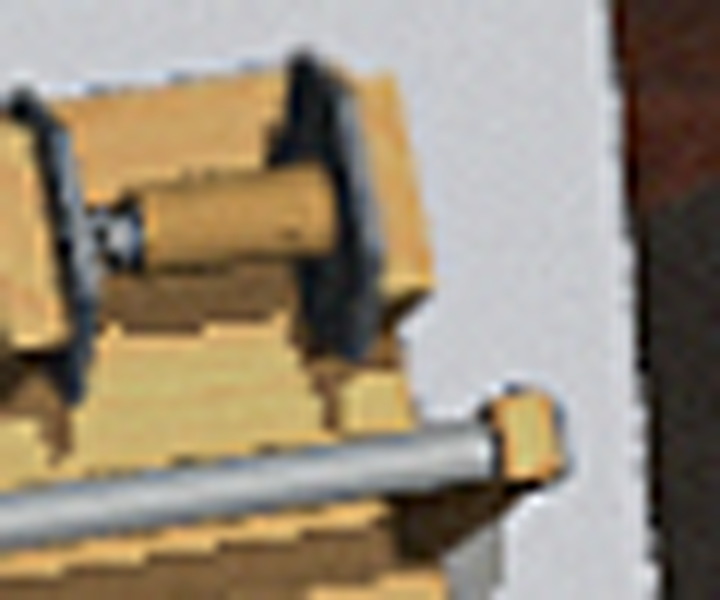

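View pics/d2.png

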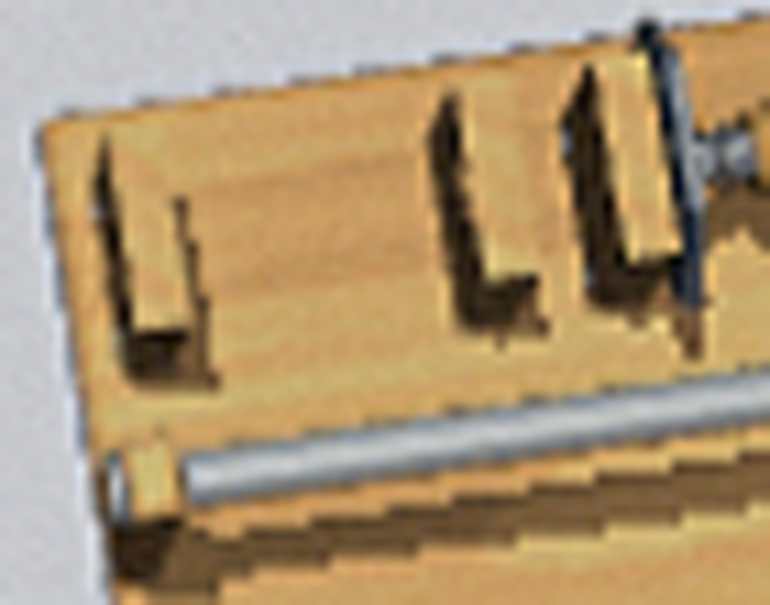

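```bash
cat > est2.py <<'E'
from h import *
def sc(x,y,f): return lambda u,v:(x+(u+.5)/f-.5,y+(v+.5)/f-.5)
c1,d1,d2=sc(340,165,5),sc(440,168,12),sc(340,180,11)
P=[(c1(20,130),40,158,12),(c1(90,580),-185,158,12),(c1(730,483),-185,-158,12),
(c1(68,293),-58,152,104),(c1(718,194),-58,-152,104),
(d2(159,332),-22,142.5,74),(d2(512,277),-22,67.5,74),(d2(655,260),-22,37.5,74),
(d1(433,285),-22,-148.5,74),(d1(395,75),22,-148.5,74)]
B=np.array([pl("top",*p[0],p[3]/1e3)[:2] for p in P]);A=np.array([[p[1],p[2]] for p in P])/1e3
a0,b0=A.mean(0),B.mean(0);U,S,V=np.linalg.svd((A-a0).T@(B-b0));R=(U@V).T;t=b0-R@a0
if __name__=="__main__":
    print("yaw",np.arctan2(R[1,0],R[0,0]),"t",t);print(np.round((A@R.T+t-B)@R*1e3,1))
E
python3 est2.py
```

```text
yaw 0.1190861089233351 t [ 0.63638017 -0.16153117]
[[ 0.9  1.9]
 [-2.   0.8]
 [-0.5 -0. ]
 [ 0.2 -0.8]
 [-0.5 -0.8]
 [ 0.5 -1.1]
 [ 0.  -0.2]
 [ 0.9  0.6]
 [-0.4 -0.6]
 [ 0.9  0.1]]
```

```bash
python3 - <<'E'
from h import *
def sc(x,y,f): return lambda u,v:(x+(u+.5)/f-.5,y+(v+.5)/f-.5)
c4=sc(200,255,5.7);c5=sc(230,280,5.7);c2=sc(120,150,4);c6=sc(100,250,3.7)
for n,L in (("A",[(68,100),(93,250),(203,78),(230,228)]),("B",[(551,92),(541,245),(690,103),(682,253)])):
    W=np.array([pl("top",*c4(*p),.028)[:2] for p in L]); m=W.mean(0)
    ax=(W[0]+W[1]-W[2]-W[3])/2; print(n,"mid",m,"len",np.linalg.norm(ax),"axis yaw from +y",np.arctan2(-ax[0],ax[1]),"disc w",np.linalg.norm(W[0]-W[1]),np.linalg.norm(W[2]-W[3]))
    print(W)
# left pin in scene vs top
print("pinB",tri(c4(532,167),c5(540,173)))
print("pinA scene on z.028",pl("scene",*c5(82,458),.028), pl("scene",*c5(540,173),.028))
# board top edge
for a,b in (((87,116),(48,60)),((104,547),(262,388))): print("board",tri(c2(*a),c6(*b)),pl("top",*c2(*a),.182))
# box corners z=.04
for p in [(360,77),(762,77),(762,268),(357,264)]: print("box",pl("top",*c2(*p),.04))
# pen ends
for p in [(333,391),(561,362)]: print("pen",pl("top",*c2(*p),.0045))
E
```

```text
A mid [0.4379169  0.28690156] len 0.05778446761406955 axis yaw from +y 0.13250378196838564 disc w 0.0636470838541996 0.06369440856799558
[[0.46553696 0.32048425]
 [0.40266256 0.31059681]
 [0.47315471 0.26345731]
 [0.41031335 0.25306786]]
B mid [0.4284609  0.09211455] len 0.05819516596648777 axis yaw from +y -0.09842015880491317 disc w 0.06361443161617854 0.062264039816420175
[[0.46299372 0.11815951]
 [0.39964642 0.12398313]
 [0.45662279 0.0605316 ]
 [0.39458068 0.06578397]]
pinB (array([0.4319367 , 0.12685279, 0.0340097 ]), np.float64(0.0007508124504871974))
pinA scene on z.028 [0.4335326  0.31902461 0.028     ] [0.43537433 0.12457058 0.028     ]
board (array([0.66313177, 0.44886555, 0.17800793]), np.float64(0.0007488837173758713)) [0.66230109 0.44800581 0.182     ]
board (array([0.4259281 , 0.43600714, 0.18453174]), np.float64(0.0023847882067145206)) [0.42549185 0.43567014 0.182     ]
box [0.71562759 0.32196596 0.04      ]
box [0.70675729 0.07796677 0.04      ]
box [0.58988625 0.0813358  0.04      ]
box [0.60032925 0.32386955 0.04      ]
pen [0.52866945 0.34564812 0.0045    ]
pen [0.5421481  0.20563757 0.0045    ]
```

```bash
cat > go.py <<'E'
import sys; from h import *
from scipy.spatial.transform import Rotation as Ro
def st():
    o=arm.get_obs(); q=o["orientation"]; R=Ro.from_quat([q[1],q[2],q[3],q[0]]).as_matrix(); return o,R
def go(x,y,z,a):
    o,R=st(); d=R.T@(np.array([x,y,z])-o["ee_pos"]); cur=np.arctan2(R[1,0],R[0,0])
    tw=-(a-cur); tw=(tw+np.pi)%(2*np.pi)-np.pi
    print("t",round(o["t"],2),"from",np.round(o["ee_pos"],4),"ang",round(cur,3),"q6",round(o["joint_pos"][5],2),"-> shift mm",np.round(d*1e3,1),"twist",round(tw,3),"gap",round(o["finger_gap"],3))
E0=np.array([.6364,-.1615]);YW=.119
def ez(ex,ey):
    c,s=np.cos(YW),np.sin(YW); return E0+[c*ex-s*ey,s*ex+c*ey]
if __name__=="__main__": go(*map(float,sys.argv[1:5]))
E
python3 go.py .6489 -.2658 .20 -1.452
```

```text
t 0.1 from [ 0.2829 -0.5571  0.192 ] ang -1.101 q6 -0.11 -> shift mm [ -94.  -458.2   -7.8] twist 0.351 gap 0.999
```

>>> step_arm(motion=[[[-47,-229,-8,0.17,1],[-94,-458,-8,0.35,1],[-94,-458,-8,0.35,1],[-94,-458,-8,0.35,1],[-94,-458,-8,0.35,1],[-94,-458,-8,0.35,1],[-94,-458,-8,0.35,1],[-94,-458,-8,0.35,1],[-94,-458,-8,0.35,1],[-94,-458,-8,0.35,1]]])

```text
t: 1.1
ee_pos: [0.6512, -0.2626, 0.1995]
orientation: [-0.0, 0.749, -0.662, -0.001]
contact_force: [-0.4, -1.0, -0.9]
finger_gap: 1.0
```

```bash
python3 go.py .6489 -.2658 .12 -1.452
```

```text
t 1.1 from [ 0.6512 -0.2626  0.1995] ang -1.448 q6 0.97 -> shift mm [ 3.   2.7 79.5] twist 0.004 gap 1.0
```

>>> step_arm(motion=[[[3,3,50,0.004,1],[3,3,75,0.004,1],[3,3,79.5,0.004,1],[3,3,79.5,0.004,1],[3,3,79.5,0.004,1]]])

```text
t: 1.6
ee_pos: [0.6492, -0.2664, 0.1217]
orientation: [-0.001, 0.748, -0.664, 0.0]
contact_force: [0.5, 0.1, -0.4]
finger_gap: 1.0
```

```bash
cat > look.py <<'E'
import sys; from h import *
t=sys.argv[1]; 
for i,a in enumerate(sys.argv[2:]):
    n,x,y,w,hh=a.split(","); im=arm.camera(n)[:,:,::-1]; x,y,w,hh=map(int,(x,y,w,hh)); f=min(800/w,600/hh)
    crop(np.ascontiguousarray(im),(x,y,w,hh),f,f"pics/{t}_{n}.png"); cv2.imwrite(f"pics/{t}_{n}_full.png",im); print(n,"scale",f)
E
python3 look.py g1 scene,340,100,120,90 top,390,130,110,90;python3 go.py .6489 -.2658 .12 -1.452
```

```text
scene scale 6.666666666666667
top scale 6.666666666666667
t 1.7 from [ 0.6491 -0.2664  0.1219] ang -1.452 q6 0.97 -> shift mm [-0.6  0.2  1.9] twist -0.0 gap 1.0
```

View pics/g1_scene.png

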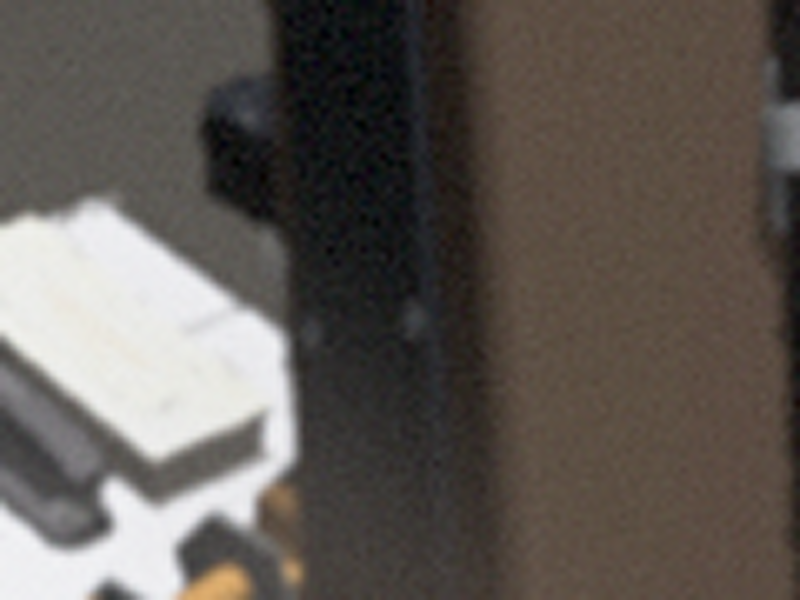

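View pics/g1_top.png

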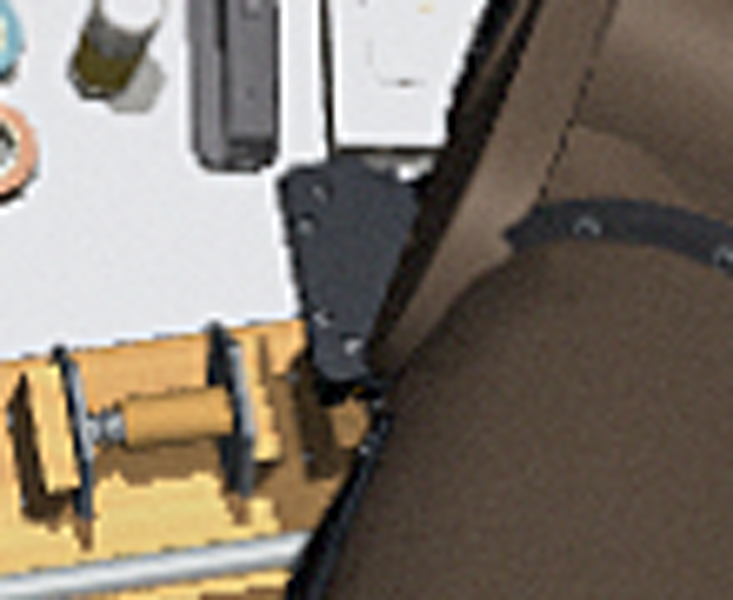

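>>> step_arm(motion=[[[0,0,30,0,1],[0,0,42,0,1],[0,0,45,0,1],[0,0,45,0,1],[0,0,45,0,1]]])

```text
t: 2.2
ee_pos: [0.6497, -0.2666, 0.0779]
orientation: [-0.001, 0.748, -0.664, 0.001]
contact_force: [0.4, -0.0, -0.4]
finger_gap: 1.001
```

>>> step_arm(motion=[[[0,0,0,0,0.75],[0,0,0,0,0.7],[0,0,0,0,0.68],[0,0,0,0,0.67],[0,0,0,0,0.67]]])

```text
t: 2.7
ee_pos: [0.6497, -0.2666, 0.078]
orientation: [-0.001, 0.748, -0.664, 0.001]
contact_force: [-0.5, 0.0, -0.6]
finger_gap: 0.683
```

>>> step_arm(motion=[[[0,0,0,0,0.65],[0,0,0,0,0.65],[0,0,0,0,0.65]]])

```text
t: 3.0
ee_pos: [0.6497, -0.2666, 0.078]
orientation: [-0.001, 0.748, -0.664, 0.001]
contact_force: [-0.3, 0.0, 0.4]
finger_gap: 0.65
```

>>> step_arm(motion=[[[0,0,0,0,0.6],[0,0,0,0,0.5],[0,0,0,0,0.4],[0,0,0,0,0.4],[0,0,0,0,0.4]]])

```text
t: 3.5
ee_pos: [0.6497, -0.2666, 0.0779]
orientation: [-0.001, 0.748, -0.664, 0.001]
contact_force: [-0.3, -0.8, 0.0]
finger_gap: 0.406
```

```bash
python3 look.py g2 scene,340,100,120,90 top,390,130,110,90
```

```text
scene scale 6.666666666666667
top scale 6.666666666666667
```

View pics/g2_scene_full.png

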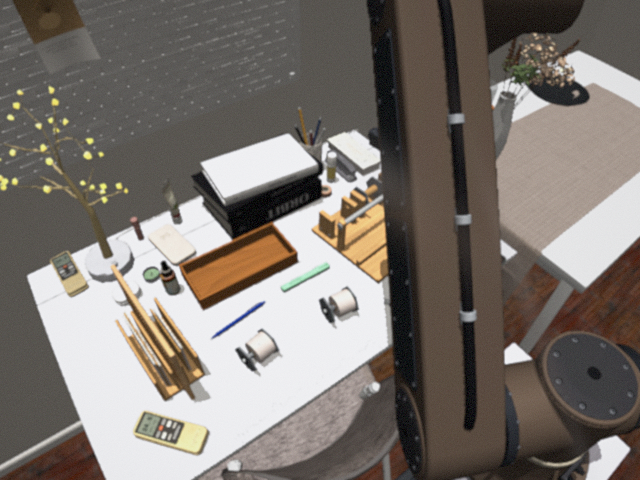

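View pics/g2_top.png

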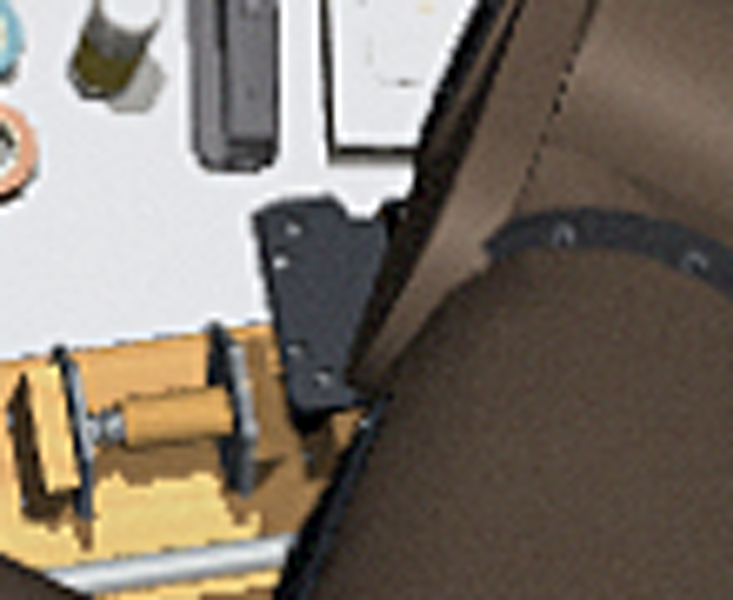

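```bash
python3 - <<'E'
from go import *
o,R=st(); p=o["ee_pos"]
for zz in (.078,.15,.2):
  for xx in (-.09,):
    P=[p+R@[xx,s*.0375,-zz] for s in (-1,1)]
    u=proj("top",P); print(zz,xx,np.round(u,1),np.round((u-[390,130])*6.667))
# finger tips
print(proj("top",[p,p+R@[-.02,0,0]]),proj("scene",[p]))
e=ez(0,-.105);print(e)
E
```

```text
0.078 -0.09 [[422.3 165.9]
 [428.3 198.7]] [[215. 240.]
 [255. 458.]]
0.15 -0.09 [[427.9 157.4]
 [434.3 191.8]] [[253. 182.]
 [295. 412.]]
0.2 -0.09 [[432.1 150.8]
 [438.9 186.6]] [[281. 139.]
 [326. 377.]]
[[457.02531211 184.28397387]
 [448.77998008 185.48388644]] [[395.43534888 168.87707823]]
[ 0.64886553 -0.26575742]
```

>>> step_arm(motion=[[[0,0,0,0,1],[0,0,0,0,1],[0,0,0,0,1],[0,0,-50,0,1],[0,0,-100,0,1],[100,100,-120,0,1],[200,250,-120,0,1],[200,250,-120,0,1],[200,250,-120,0,1],[200,250,-120,0,1]]])

```text
t: 4.6
ee_pos: [0.4741, -0.4461, 0.1944]
orientation: [-0.001, 0.748, -0.664, 0.001]
contact_force: [0.6, -0.4, 0.0]
finger_gap: 0.997
```

```bash
python3 look.py g3 scene,300,140,160,120 top,340,160,160,120;python3 go.py .6489 -.2658 .12 -1.452
```

```text
scene scale 5.0
top scale 5.0
t 4.7 from [ 0.4718 -0.4489  0.1945] ang -1.458 q6 0.59 -> shift mm [-162.  -196.4   74.7] twist -0.006 gap 1.0
```

View pics/g3_scene.png

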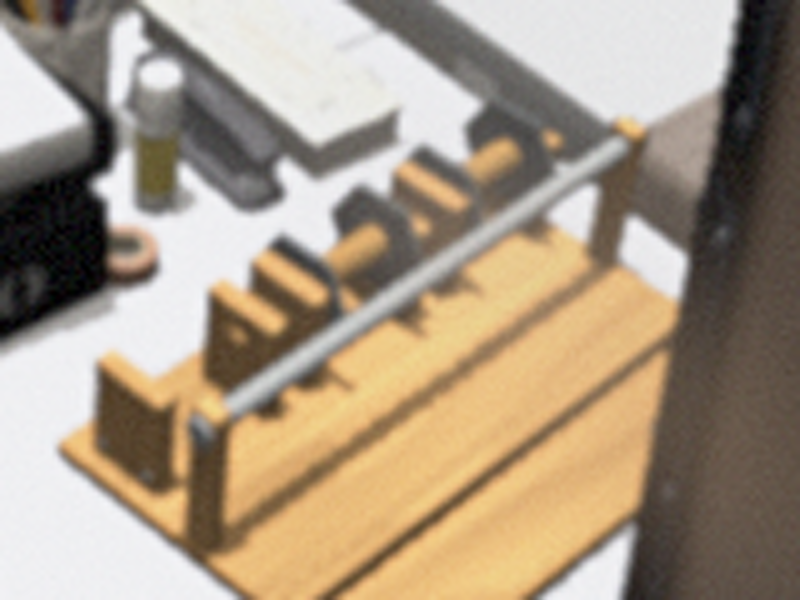

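View pics/g3_top.png

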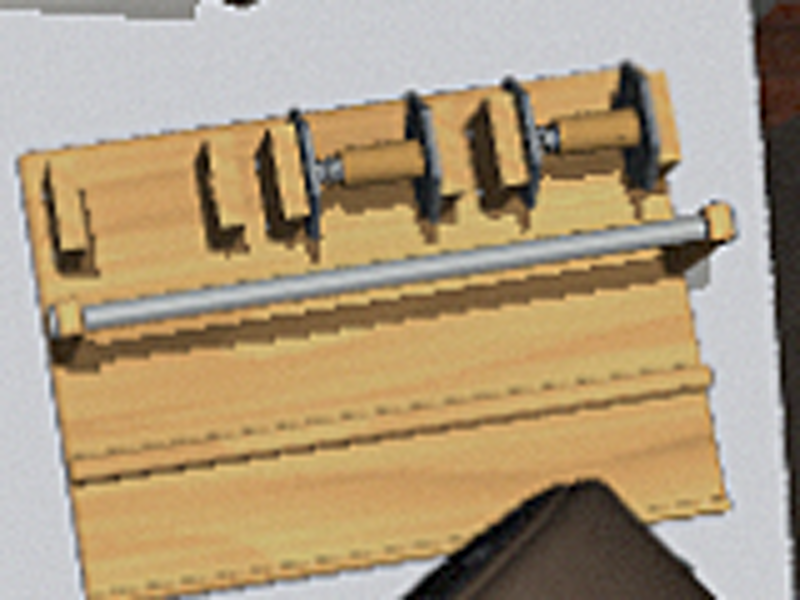

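```bash
python3 go.py .438 .287 .20 -1.438
```

```text
t 4.7 from [ 0.4718 -0.4489  0.1945] ang -1.458 q6 0.59 -> shift mm [-735.   -49.5   -6.6] twist -0.02 gap 1.0
```

>>> step_arm(motion=[[[-735,-50,-7,-0.02,1],[-735,-50,-7,-0.02,1],[-735,-50,-7,-0.02,1],[-735,-50,-7,-0.02,1],[-735,-50,-7,-0.02,1],[-735,-50,-7,-0.02,1],[-735,-50,-7,-0.02,1],[-735,-50,-7,-0.02,1],[-735,-50,-7,-0.02,1],[-735,-50,-7,-0.02,1]]])

```text
t: 5.7
ee_pos: [0.4498, 0.0568, 0.1987]
orientation: [-0.001, 0.753, -0.658, 0.002]
contact_force: [1.2, 0.0, 0.3]
finger_gap: 0.995
```

```bash
python3 go.py .438 .287 .10 -1.438
```

```text
t 5.7 from [0.4498 0.0568 0.1987] ang -1.437 q6 1.42 -> shift mm [-229.9  -18.5   98.4] twist 0.001 gap 0.995
```

>>> step_arm(motion=[[[-230,-18,20,0,1],[-230,-18,20,0,1],[-230,-18,20,0,1],[-230,-18,20,0,1],[-230,-18,60,0,1],[-230,-18,98,0,1],[-230,-18,98,0,1],[-230,-18,98,0,1],[-230,-18,98,0,1],[-230,-18,98,0,1]]])

```text
t: 6.7
ee_pos: [0.4384, 0.2869, 0.1023]
orientation: [-0.002, 0.752, -0.659, 0.002]
contact_force: [-0.1, -0.4, 1.0]
finger_gap: 0.999
```

```bash
python3 look.py g4 scene,160,240,200,150 top,160,220,160,120;python3 go.py .438 .287 .10 -1.438; python3 - <<'E'
from go import *
o,R=st(); p=o["ee_pos"]
P=[p+R@[s*.0475,0,0] for s in (-1,0,1)]
print((proj("scene",P)-[160,240])*4, (proj("top",P)-[160,220])*5)
E
```

```text
scene scale 4.0
top scale 5.0
t 6.8 from [0.4381 0.2868 0.1018] ang -1.438 q6 1.9 -> shift mm [-0.2  0.1  1.8] twist -0.0 gap 1.003
[[290.38081587 421.22559968]
 [373.11697653 358.61818444]
 [452.23521093 298.64995399]] [[199.26300116 322.60647331]
 [302.25611763 305.97267344]
 [405.74957001 289.19163639]]
```

View pics/g4_scene.png

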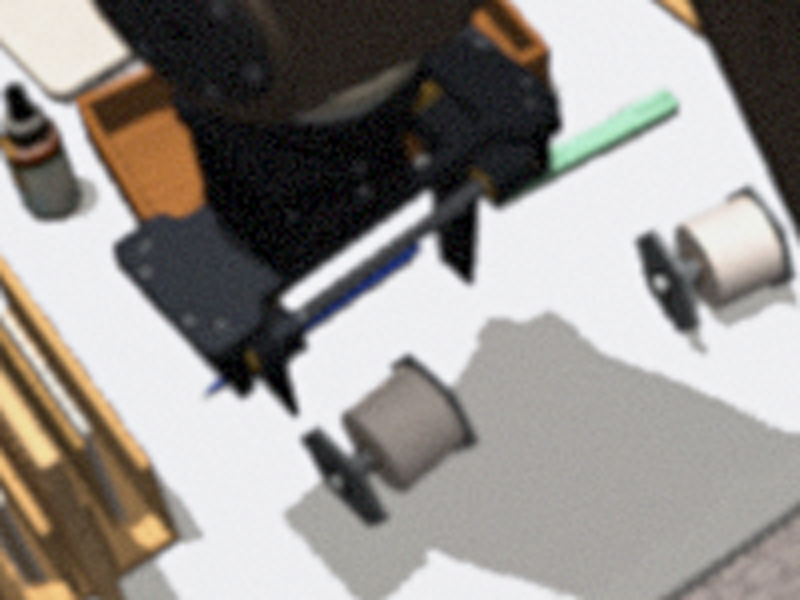

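View pics/g4_top.png

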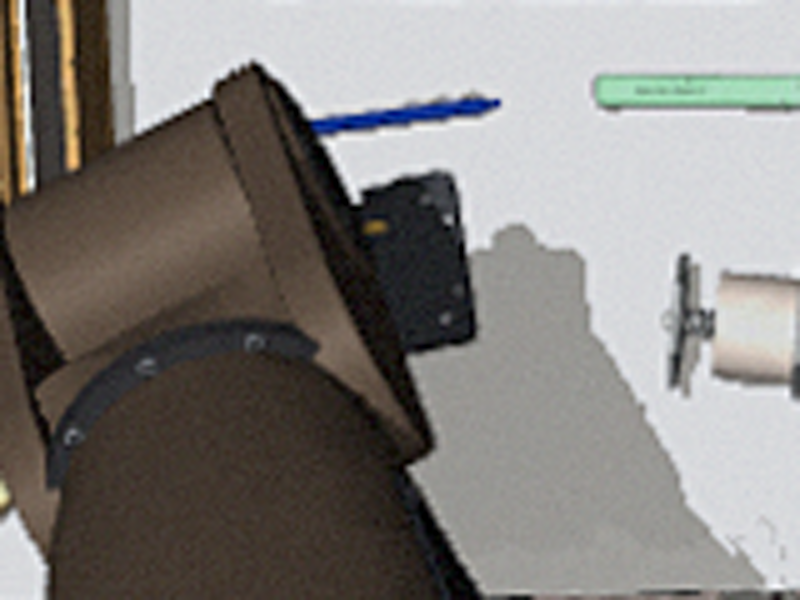

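```bash
python3 - <<'E'
from go import *
o,R=st(); p=o["ee_pos"]
for x in (-.0595,-.0475,.0475,.0595):
  for y in (-.01,.01):
    for z in (0,-.038):
      print(x,y,z,np.round((proj("scene",[p+R@[x,y,z]])[0]-[160,240])*4))
im=cv2.imread("pics/g4_scene_full.png"); crop(im,(205,280,90,70),8.8,"pics/g4z.png")
E
```

```text
-0.0595 -0.01 0 [255. 423.]
-0.0595 -0.01 -0.038 [243. 379.]
-0.0595 0.01 0 [283. 452.]
-0.0595 0.01 -0.038 [271. 409.]
-0.0475 -0.01 0 [277. 407.]
-0.0475 -0.01 -0.038 [265. 363.]
-0.0475 0.01 0 [304. 436.]
-0.0475 0.01 -0.038 [293. 392.]
0.0475 -0.01 0 [438. 286.]
0.0475 -0.01 -0.038 [433. 239.]
0.0475 0.01 0 [466. 312.]
0.0475 0.01 -0.038 [462. 266.]
0.0595 -0.01 0 [458. 271.]
0.0595 -0.01 -0.038 [453. 224.]
0.0595 0.01 0 [486. 297.]
0.0595 0.01 -0.038 [482. 251.]
```

View pics/g4z.png

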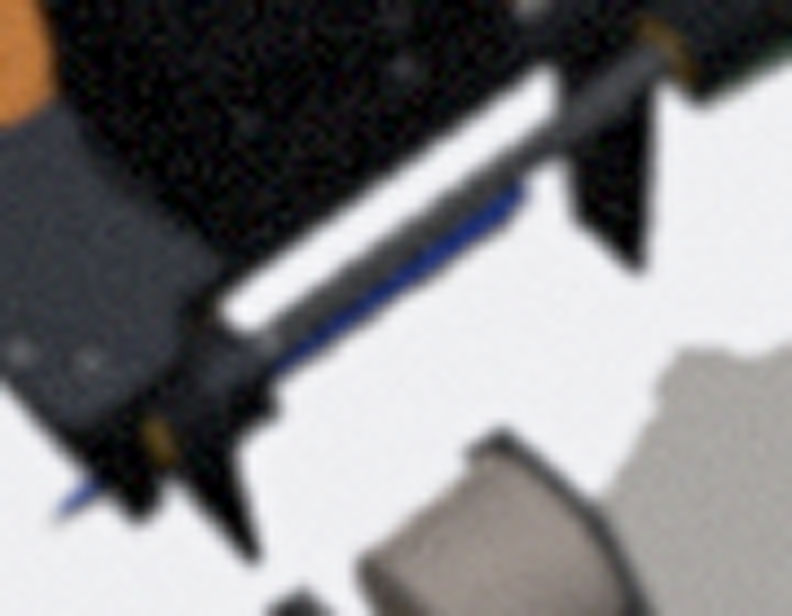

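>>> step_arm(motion=[[[0,0,0,0,0.65],[0,0,0,0,0.65],[0,0,0,0,0.65],[0,0,0,0,0.65],[0,0,0,0,0.65],[0,0,0,0,0.65]]])

```text
t: 7.4
ee_pos: [0.4381, 0.2868, 0.1017]
orientation: [-0.002, 0.752, -0.659, 0.002]
contact_force: [0.1, -0.5, -0.3]
finger_gap: 0.651
```

```bash
python3 look.py g5 scene,205,280,90,70 
```

```text
scene scale 8.571428571428571
```

>>> step_arm(motion=[[[0,0,0,0,0.2],[0,0,0,0,0.1],[0,0,0,0,0.1],[0,0,0,0,0.1],[0,0,0,0,0.1],[0,0,0,0,0.1]]])

```text
t: 8.05
ee_pos: [0.4381, 0.2868, 0.1017]
orientation: [-0.002, 0.752, -0.659, 0.002]
contact_force: [0.5, 0.0, -0.1]
finger_gap: 0.2
```

```bash
python3 look.py g6 scene,205,280,90,70;python3 - <<'E'
from go import *
o,R=st(); p=o["ee_pos"];print(p,o["finger_gap"])
for x in (-.0475*.65,-.0475*.1,.0475*.1,.0475*.65):
  for y in (-.01,.01):
    for z in (0,-.019):
      print(round(x,4),y,z,np.round((proj("scene",[p+R@[x,y,z]])[0]-[205,280])*8.57))
E
```

```text
scene scale 8.571428571428571
[0.43809236 0.28683491 0.1017261 ] 0.15436729026075396
-0.0309 -0.01 0 [270. 482.]
-0.0309 -0.01 -0.019 [259. 435.]
-0.0309 0.01 0 [329. 543.]
-0.0309 0.01 -0.019 [319. 497.]
-0.0048 -0.01 0 [367. 410.]
-0.0048 -0.01 -0.019 [358. 362.]
-0.0048 0.01 0 [426. 469.]
-0.0048 0.01 -0.019 [418. 422.]
0.0048 -0.01 0 [402. 384.]
0.0048 -0.01 -0.019 [393. 336.]
0.0048 0.01 0 [461. 442.]
0.0048 0.01 -0.019 [453. 395.]
0.0309 -0.01 0 [495. 313.]
0.0309 -0.01 -0.019 [488. 265.]
0.0309 0.01 0 [555. 370.]
0.0309 0.01 -0.019 [549. 322.]
```

View pics/g5_scene.png

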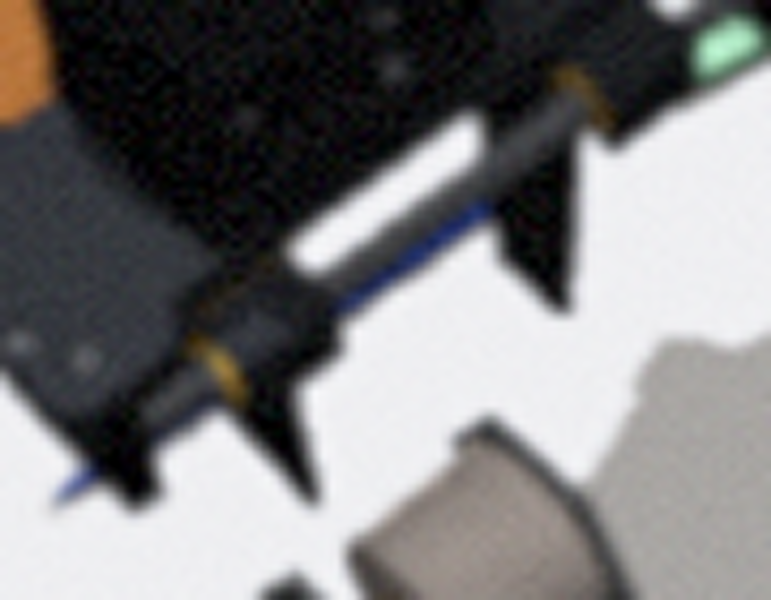

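View pics/g6_scene.png

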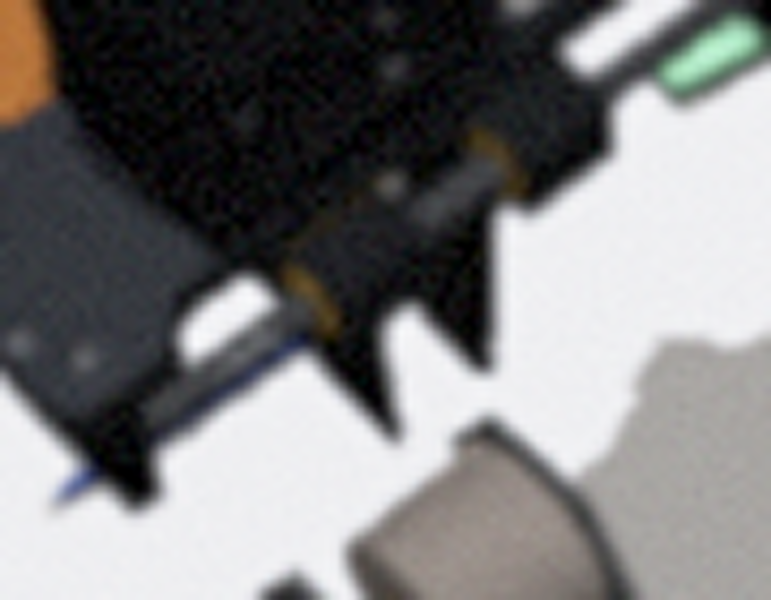

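```bash
python3 go.py .45 .19 .02 -1.438
```

```text
t 8.1 from [0.4381 0.2868 0.1017] ang -1.438 q6 1.9 -> shift mm [97.5  1.4 81.8] twist -0.0 gap 0.154
```

>>> step_arm(motion=[[[50,0,0,0,0.15],[97,0,0,0,0.15],[97,0,30,0,0.15],[97,0,60,0,0.15],[97,0,74,0,0.15],[97,0,74,0,0.15],[97,0,74,0,0.15]]])

```text
t: 8.8
ee_pos: [0.4514, 0.1908, 0.0281]
orientation: [-0.002, 0.752, -0.659, 0.002]
contact_force: [0.1, -0.5, 0.5]
finger_gap: 0.151
```

>>> step_arm(motion=[[[0,0,5,0,0.15],[0,0,10,0,0.15],[0,0,14,0,0.15],[0,0,16,0,0.15],[0,0,16,0,0.15]]])

```text
t: 9.3
ee_pos: [0.4514, 0.1907, 0.0119]
orientation: [-0.001, 0.752, -0.659, 0.002]
contact_force: [-0.1, -0.2, 0.3]
finger_gap: 0.151
```

```bash
python3 look.py g7 scene,225,260,100,75
```

```text
scene scale 8.0
```

View pics/g7_scene.png

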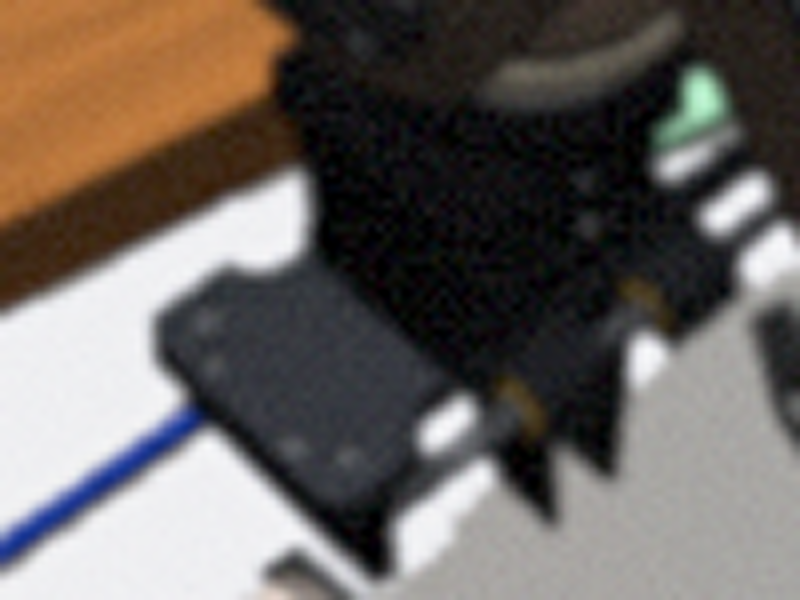

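>>> step_arm(motion=[[[0,0,5,0,0.15],[0,0,9,0,0.15],[0,0,9,0,0.15],[0,0,9,0,0.15]]])

```text
t: 9.75
ee_pos: [0.4515, 0.1907, 0.0028]
orientation: [-0.001, 0.752, -0.659, 0.002]
contact_force: [0.4, -0.9, 0.2]
finger_gap: 0.151
```

>>> step_arm(motion=[[[0,0,2,0,0.15],[0,0,4,0,0.15],[0,0,4,0,0.15],[0,0,4,0,0.15]]])

```text
t: 10.15
ee_pos: [0.4515, 0.1907, -0.0012]
orientation: [-0.001, 0.752, -0.659, 0.002]
contact_force: [0.3, -0.0, -0.2]
finger_gap: 0.15
```

>>> step_arm(motion=[[[0,0,2,0,0.15],[0,0,4,0,0.15],[0,0,5,0,0.15],[0,0,5,0,0.15]]])

```text
t: 10.55
ee_pos: [0.4514, 0.1907, -0.0064]
orientation: [-0.001, 0.752, -0.659, 0.002]
contact_force: [-0.5, -0.5, -0.5]
finger_gap: 0.147
```

>>> step_arm(motion=[[[0,0,2,0,0.15],[0,0,4,0,0.15],[0,0,4,0,0.15],[0,0,4,0,0.15]]])

```text
t: 10.95
ee_pos: [0.4514, 0.1907, -0.0104]
orientation: [-0.001, 0.752, -0.659, 0.002]
contact_force: [-0.9, -0.4, 0.1]
finger_gap: 0.148
```

>>> step_arm(motion=[[[0,0,2,0,0.15],[0,0,3,0,0.15],[0,0,3,0,0.15],[0,0,3,0,0.15]]])

```text
t: 11.35
ee_pos: [0.4514, 0.1907, -0.0135]
orientation: [-0.001, 0.752, -0.659, 0.002]
contact_force: [-0.6, -0.1, 0.6]
finger_gap: 0.149
```

>>> step_arm(motion=[[[0,0,1,0,0.15],[0,0,2,0,0.15],[0,0,2,0,0.15]]])

```text
t: 11.65
ee_pos: [0.4513, 0.1906, -0.0156]
orientation: [-0.001, 0.752, -0.659, 0.002]
contact_force: [-1.1, 0.2, 0.8]
finger_gap: 0.15
```

>>> step_arm(motion=[[[0,0,1,0,0.15],[0,0,2,0,0.15],[0,0,2,0,0.15]]])

```text
t: 11.95
ee_pos: [0.4513, 0.1906, -0.0177]
orientation: [-0.001, 0.752, -0.659, 0.002]
contact_force: [0.4, -0.5, 0.3]
finger_gap: 0.15
```

>>> step_arm(motion=[[[0,0,1,0,0.15],[0,0,2,0,0.15],[0,0,2,0,0.15]]])

```text
t: 12.25
ee_pos: [0.4512, 0.1906, -0.0199]
orientation: [-0.001, 0.752, -0.659, 0.002]
contact_force: [-0.6, -0.1, -0.2]
finger_gap: 0.151
```

>>> step_arm(motion=[[[0,0,1,0,0.15],[0,0,2,0,0.15],[0,0,2,0,0.15]]])

```text
t: 12.55
ee_pos: [0.4513, 0.1906, -0.0218]
orientation: [-0.001, 0.752, -0.659, 0.002]
contact_force: [-0.9, -0.3, 1.7]
finger_gap: 0.147
```

```bash
python3 look.py g8 scene,225,260,100,75; python3 - <<'E'
from go import *
o,R=st(); p=o["ee_pos"];print(p,o["finger_gap"],o["contact_force"],o["t"])
print((proj("scene",[p,[p[0],p[1],0]])-[225,260])*8)
E
```

```text
scene scale 8.0
[ 0.45121705  0.19058634 -0.02179079] 0.1508495776184112 [-1.13286524  0.01319409  2.36055031] 12.6
[[555.94958297 586.12549756]
 [553.58557551 542.60751442]]
```

View pics/g8_scene.png

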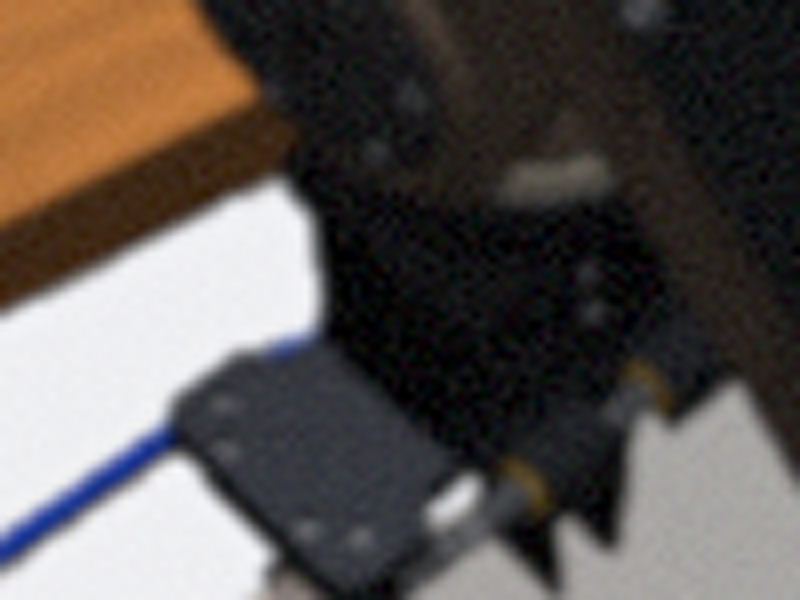

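```bash
python3 go.py .438 .287 .0215 -1.438
```

```text
t 12.6 from [ 0.4512  0.1906 -0.0218] ang -1.438 q6 1.71 -> shift mm [-97.3   0.2 -43.4] twist -0.0 gap 0.151
```

>>> step_arm(motion=[[[0,0,-50,0,1],[0,0,-100,0,1],[-50,0,-110,0,1],[-97,0,-110,0,1],[-97,0,-110,0,1],[-97,0,-80,0,1],[-97,0,-50,0,1],[-97,0,-43,0,1],[-97,0,-43,0,1],[-97,0,-43,0,1]]])

```text
t: 13.6
ee_pos: [0.4387, 0.2867, 0.0219]
orientation: [-0.001, 0.752, -0.659, 0.002]
contact_force: [-0.4, -0.3, 0.6]
finger_gap: 0.938
```

```bash
python3 look.py g9 scene,205,280,120,90; python3 go.py .438 .287 .0215 -1.438
```

```text
scene scale 6.666666666666667
t 13.65 from [0.4389 0.2868 0.0222] ang -1.438 q6 1.9 -> shift mm [-0.3  0.9  0.7] twist -0.0 gap 0.966
```

View pics/g9_scene.png

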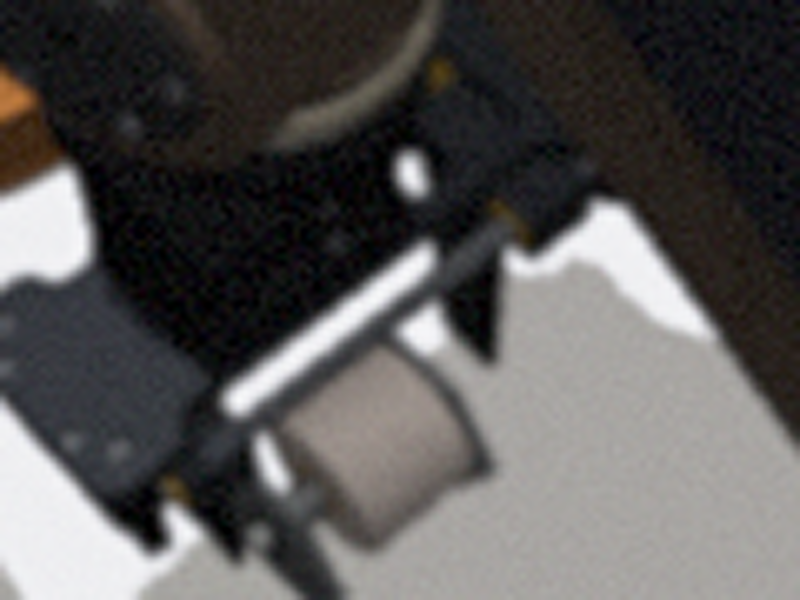

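>>> step_arm(motion=[[[0,0,0,0,0.6],[0,0,0,0,0.5],[0,0,0,0,0.4],[0,0,0,0,0.3],[0,0,0,0,0.3],[0,0,0,0,0.3],[0,0,0,0,0.3]]])

```text
t: 14.35
ee_pos: [0.4391, 0.2869, 0.0223]
orientation: [-0.002, 0.752, -0.659, 0.002]
contact_force: [0.6, 0.2, 4.0]
finger_gap: 0.474
```

```bash
python3 look.py g10 scene,205,280,120,90; python3 go.py .438 .287 .0215 -1.438
```

```text
scene scale 6.666666666666667
t 14.4 from [0.439  0.2869 0.0223] ang -1.438 q6 1.9 -> shift mm [-0.2  1.   0.8] twist -0.0 gap 0.478
```

View pics/g10_scene.png

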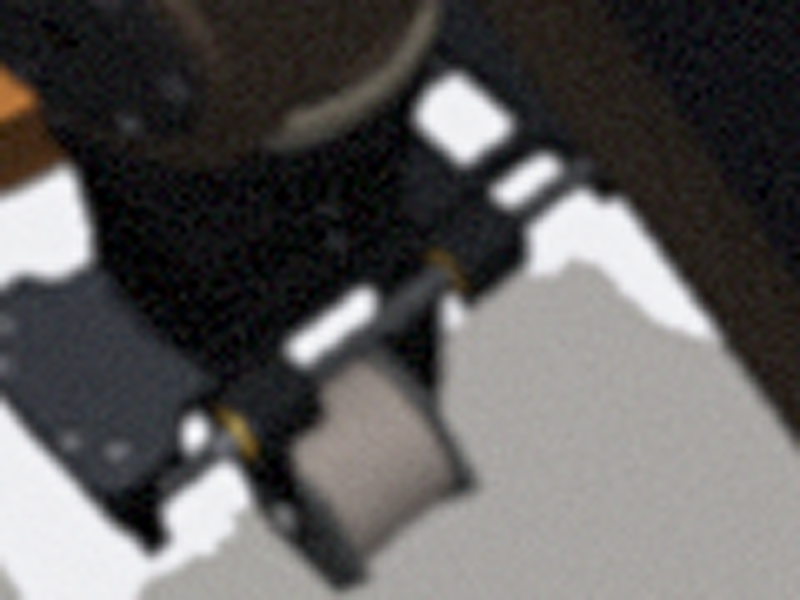

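```bash
python3 -c "
from go import *
for y in (.105,0,-.105): print(ez(0,y))
x,y=ez(0,.105); go(x,y,.14,-1.4518)"
```

```text
[ 0.62393447 -0.05724258]
[ 0.6364 -0.1615]
[ 0.64886553 -0.26575742]
t 14.4 from [0.439  0.2869 0.0223] ang -1.438 q6 1.9 -> shift mm [ 365.6 -138.5 -116.7] twist 0.013 gap 0.478
```

>>> step_arm(motion=[[[0,0,-40,0,0.3],[0,0,-80,0,0.3],[40,-15,-117,0.013,0.3],[80,-30,-117,0.013,0.3],[120,-45,-117,0.013,0.3],[160,-60,-117,0.013,0.3],[200,-75,-117,0.013,0.3],[240,-90,-117,0.013,0.3],[280,-105,-117,0.013,0.3],[320,-120,-117,0.013,0.3]]])

```text
t: 15.4
ee_pos: [0.5999, -0.0161, 0.1398]
orientation: [-0.002, 0.748, -0.664, 0.002]
contact_force: [-0.3, 1.6, -0.8]
finger_gap: 0.476
```

```bash
python3 go.py .6239 -.0572 .14 -1.4518
```

```text
t 15.4 from [ 0.5999 -0.0161  0.1398] ang -1.452 q6 1.31 -> shift mm [ 43.6 -18.9  -0. ] twist 0.0 gap 0.476
```

>>> step_arm(motion=[[[20,-10,0,0,0.3],[43.5,-19,0,0,0.3],[43.5,-19,0,0,0.3],[43.5,-19,0,0,0.3],[43.5,-19,20,0,0.3],[43.5,-19,38,0,0.3],[43.5,-19,40,0,0.3],[43.5,-19,40,0,0.3]]])

```text
t: 16.2
ee_pos: [0.6238, -0.0562, 0.1]
orientation: [-0.001, 0.748, -0.663, 0.001]
contact_force: [1.0, -0.7, -0.6]
finger_gap: 0.476
```

```bash
python3 look.py g11 scene,300,140,120,90 top,340,160,100,75; python3 go.py .6239 -.0572 .0575 -1.4518
```

```text
scene scale 6.666666666666667
top scale 8.0
t 16.3 from [ 0.6245 -0.0566  0.1009] ang -1.451 q6 1.25 -> shift mm [ 0.5  0.9 43.4] twist 0.001 gap 0.475
```

View pics/g11_scene.png

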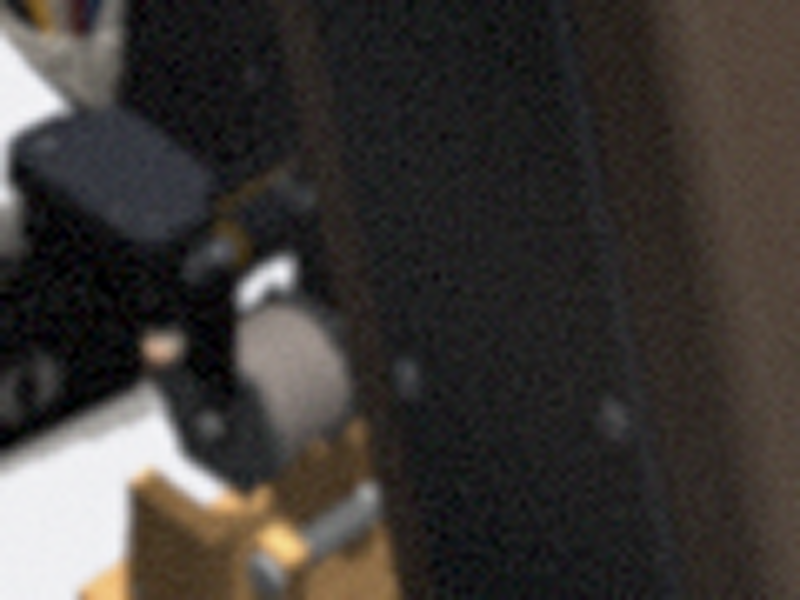

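View pics/g11_top.png

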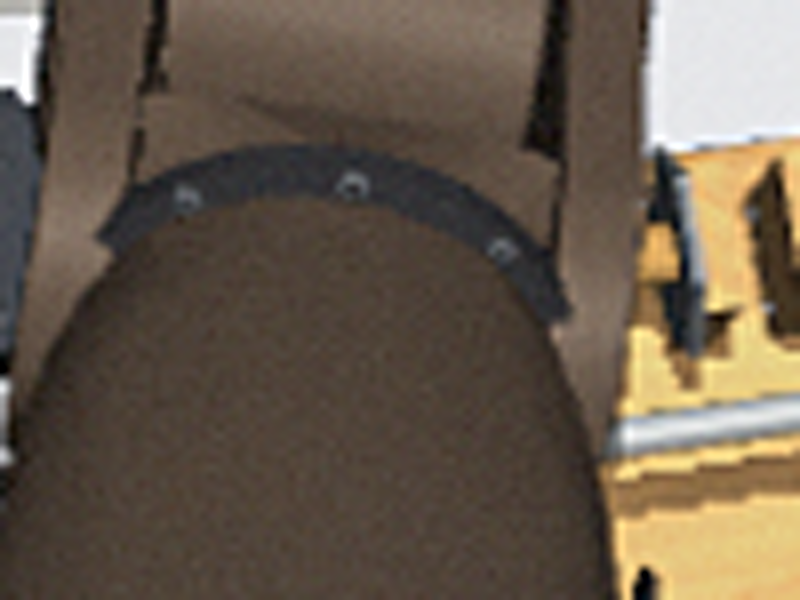

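```bash
python3 - <<'E'
from go import *
o,R=st(); p=o["ee_pos"]
for d in(.029,.025): print(proj("scene",[p+R@[-d,0,0]+[0,0,.0057]]))
print(ray("scene",331.1,203.7)[1])
for z in (.1046,.1066,.1086): 
  w=pl("scene",331.1,203.7,z); print(z,w,R.T@(w-p))
E
```

```text
[[329.54556482 203.25467901]]
[[330.79092279 202.45238159]]
[ 0.57010777 -0.46517166 -0.68364785]
0.1046 [ 0.61935577 -0.03117581  0.1046    ] [-0.02588505  0.00199312 -0.00374036]
0.1066 [ 0.61768793 -0.02981496  0.1066    ] [-0.02743412  0.00347501 -0.00574984]
0.1086 [ 0.61602009 -0.0284541   0.1086    ] [-0.02898319  0.0049569  -0.00775932]
```

>>> step_arm(motion=[[[0.5,0,10,0,0.3],[0.5,0,20,0,0.3],[0.5,0,25,0,0.3],[0.5,0,25,0,0.3]]])

```text
t: 16.7
ee_pos: [0.6241, -0.0571, 0.0747]
orientation: [-0.001, 0.748, -0.664, 0.001]
contact_force: [-0.6, 0.2, -1.6]
finger_gap: 0.475
```

>>> step_arm(motion=[[[0,0,5,0,0.3],[0,0,10,0,0.3],[0,0,15,0,0.3],[0,0,19,0,0.3],[0,0,19,0,0.3],[0,0,19,0,0.3]]])

```text
t: 17.3
ee_pos: [0.6242, -0.0571, 0.0557]
orientation: [-0.001, 0.748, -0.664, 0.001]
contact_force: [0.2, -0.3, -0.5]
finger_gap: 0.479
```

```bash
python3 look.py g12 scene,300,140,120,90; python3 go.py .6239 -.0572 .0563 -1.4518
```

```text
scene scale 6.666666666666667
t 17.35 from [ 0.6243 -0.0571  0.0559] ang -1.451 q6 1.25 -> shift mm [ 0.1  0.4 -0.4] twist 0.001 gap 0.474
```

View pics/g12_scene.png

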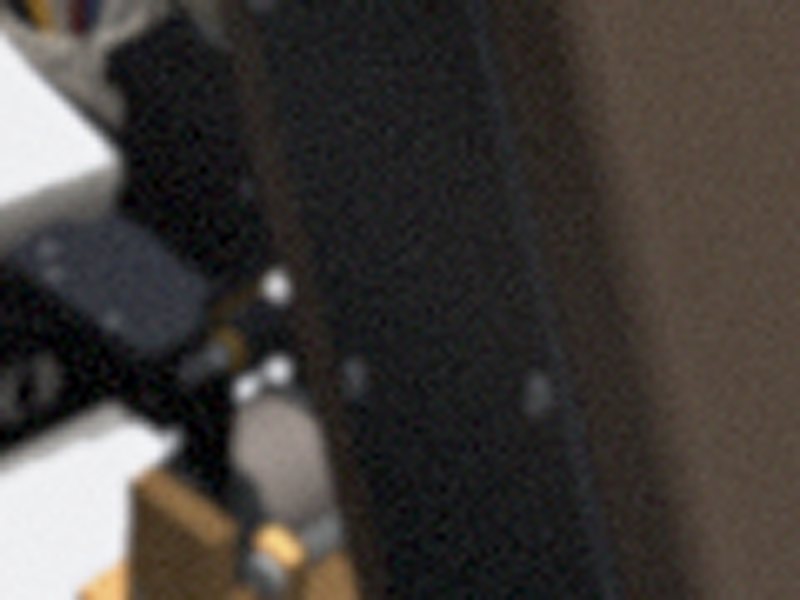

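>>> step_arm(motion=[[[0,0,0,0,0.52],[0,0,0,0,0.55],[0,0,0,0,0.58],[0,0,0,0,0.61],[0,0,0,0,0.63],[0,0,0,0,0.65]]])

```text
t: 17.95
ee_pos: [0.6243, -0.0571, 0.0559]
orientation: [-0.001, 0.748, -0.664, 0.001]
contact_force: [-0.1, -1.1, -0.1]
finger_gap: 0.644
```

>>> step_arm(motion=[[[0,0,0,0,0.75],[0,0,0,0,0.85],[0,0,0,0,0.9],[0,0,0,0,0.9]]])

```text
t: 18.35
ee_pos: [0.6243, -0.0571, 0.0559]
orientation: [-0.001, 0.748, -0.664, 0.001]
contact_force: [0.6, 0.3, 0.5]
finger_gap: 0.887
```

```bash
python3 look.py g13 scene,300,140,120,90
```

```text
scene scale 6.666666666666667
```

View pics/g13_scene.png

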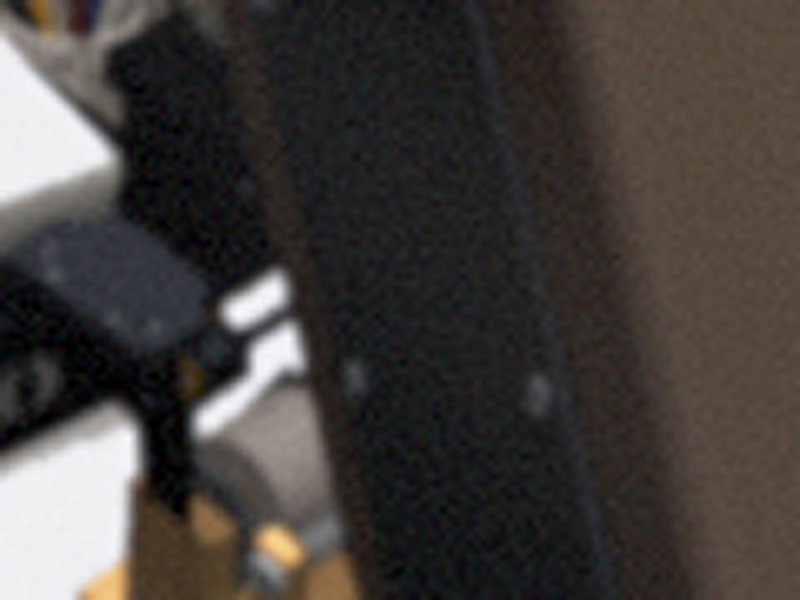

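>>> step_arm(motion=[[[0,0,-40,0,0.95],[0,0,-70,0,0.95],[50,0,-70,0,0.95],[105,0,-70,0,0.95],[105,0,-70,0,0.95],[105,0,-70,0,0.95],[105,0,-70,0,0.95]]])

```text
t: 19.1
ee_pos: [0.6363, -0.1605, 0.1257]
orientation: [-0.001, 0.748, -0.663, 0.001]
contact_force: [0.6, 0.6, 0.5]
finger_gap: 0.948
```

```bash
python3 look.py g14 scene,300,140,120,90; python3 go.py .6364 -.1615 .055 -1.4518
```

```text
scene scale 6.666666666666667
t 19.15 from [ 0.6364 -0.1601  0.1258] ang -1.45 q6 1.1 -> shift mm [ 1.4  0.4 70.8] twist 0.002 gap 0.951
```

View pics/g14_scene.png

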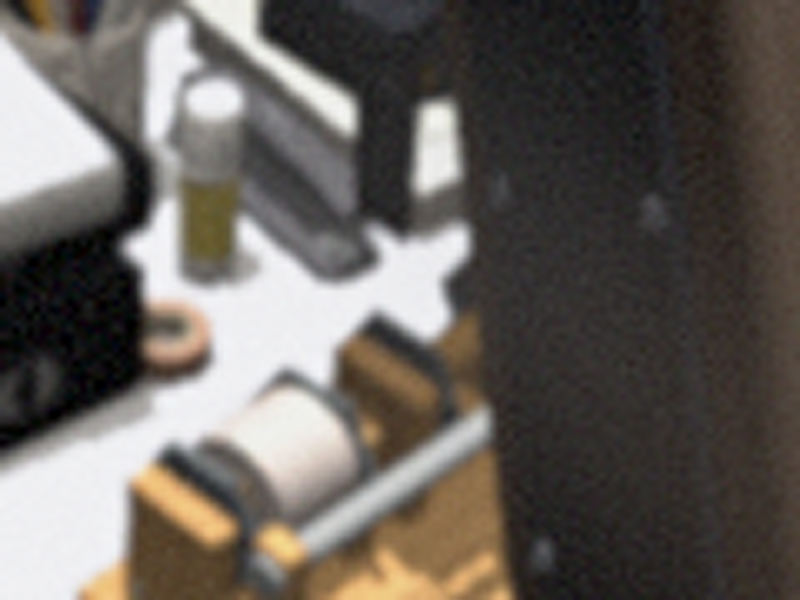

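>>> step_arm(motion=[[[1.4,0.4,40,0,0.95],[1.4,0.4,65,0,0.95],[1.4,0.4,71,0,0.9],[1.4,0.4,71,0,0.9],[1.4,0.4,71,0,0.8]]])

```text
t: 19.65
ee_pos: [0.6372, -0.1612, 0.0561]
orientation: [-0.002, 0.749, -0.663, 0.002]
contact_force: [0.1, -0.5, -0.2]
finger_gap: 0.859
```

>>> step_arm(motion=[[[0,0,0,0,0.7],[0,0,0,0,0.6],[0,0,0,0,0.5],[0,0,0,0,0.4],[0,0,0,0,0.3],[0,0,0,0,0.3],[0,0,0,0,0.3]]])

```text
t: 20.35
ee_pos: [0.6371, -0.1611, 0.056]
orientation: [-0.002, 0.749, -0.663, 0.002]
contact_force: [0.0, 0.4, -0.7]
finger_gap: 0.474
```

```bash
python3 - <<'E'
from go import *
c=lambda u,v:(120+(u+.5)/4-.5,150+(v+.5)/4-.5); c6=lambda u,v:(100+(u+.5)/3.7-.5,250+(v+.5)/3.7-.5)
print("dropper top",tri(c(293,100),c6(236,48)), "base",pl("scene",*c6(270,148),0))
go(.6546,.241,.15,-1.61)
E
```

```text
dropper top (array([0.68992577, 0.35296701, 0.09392778]), np.float64(0.0030993364865426177)) base [6.91689495e-01 3.55917065e-01 1.11022302e-16]
t 20.35 from [ 0.6371 -0.1611  0.056 ] ang -1.449 q6 1.1 -> shift mm [-397.   -66.5  -93.9] twist 0.161 gap 0.474
```

>>> step_arm(motion=[[[0,0,-20,0,0.3],[0,0,-50,0,0.3],[0,0,-94,0,0.3],[0,0,-94,0,0.3]]])

```text
t: 20.75
ee_pos: [0.6388, -0.1619, 0.1556]
orientation: [-0.003, 0.749, -0.663, 0.006]
contact_force: [0.6, 0.4, 0.2]
finger_gap: 0.475
```

```bash
python3 look.py g15 scene,300,100,140,105; python3 go.py .6546 .241 .15 -1.61
```

```text
scene scale 5.714285714285714
t 20.8 from [ 0.6377 -0.1615  0.1528] ang -1.449 q6 1.1 -> shift mm [-397.5  -65.5    2.3] twist 0.161 gap 0.472
```

View pics/g15_scene.png

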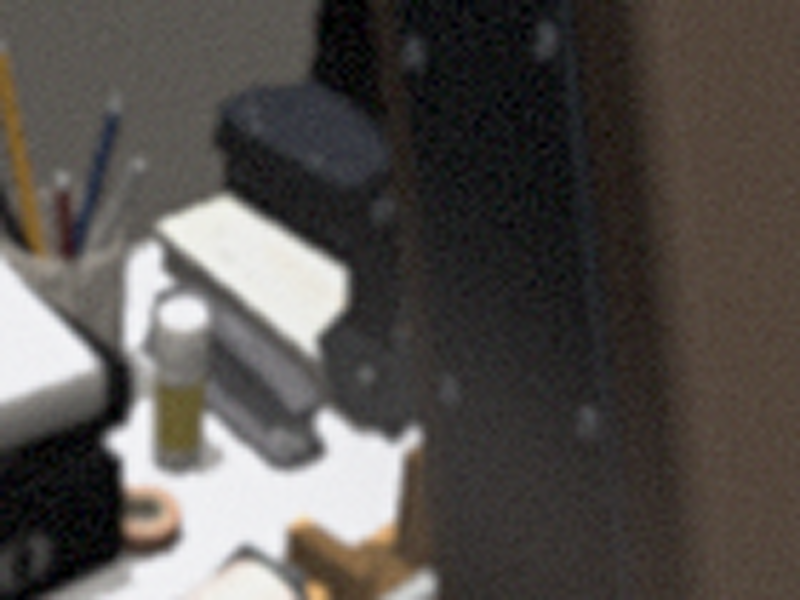

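>>> step_arm(motion=[[[-196,-32,0,0.1,0.3],[-390,-65,0,0.16,0.3],[-390,-65,0,0.16,0.3],[-390,-65,0,0.16,0.3],[-390,-65,0,0.16,0.3],[-390,-65,0,0.16,0.3],[-390,-65,0,0.16,0.3],[-390,-65,0,0.16,0.3],[-390,-65,0,0.16,0.3],[-390,-65,0,0.16,0.3]]])

```text
t: 21.8
ee_pos: [0.6542, 0.2342, 0.1507]
orientation: [0.002, -0.694, 0.72, -0.003]
contact_force: [0.2, -1.1, -0.6]
finger_gap: 0.474
```

```bash
python3 go.py .6546 .236 .036 -1.61
```

```text
t 21.8 from [0.6542 0.2342 0.1507] ang -1.607 q6 1.86 -> shift mm [ -2.    0.6 114.7] twist 0.003 gap 0.474
```

>>> step_arm(motion=[[[-2,0,40,0,0.3],[-2,0,75,0,0.3],[-2,0,100,0,0.3],[-2,0,112,0,0.3],[-2,0,115,0,0.3],[-2,0,115,0,0.3],[-2,0,115,0,0.3]]])

```text
t: 22.5
ee_pos: [0.6559, 0.2358, 0.0372]
orientation: [0.003, -0.694, 0.72, -0.004]
contact_force: [0.4, -0.4, 0.0]
finger_gap: 0.476
```

```bash
python3 look.py g16 scene,160,200,140,105; python3 go.py .6546 .236 .036 -1.61
```

```text
scene scale 5.714285714285714
t 22.55 from [0.6559 0.236  0.0372] ang -1.608 q6 1.86 -> shift mm [0.  1.3 1.2] twist 0.002 gap 0.47
```

View pics/g16_scene.png

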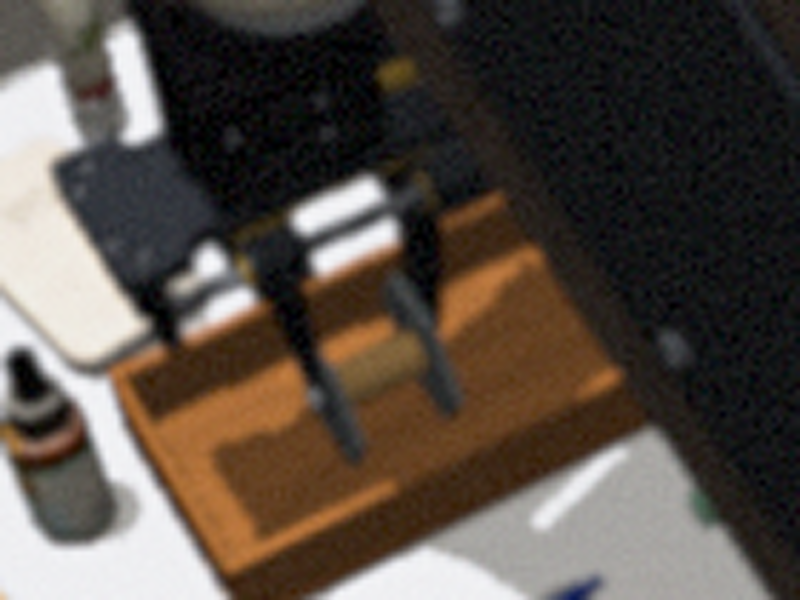

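>>> step_arm(motion=[[[0,0,2,0,0.3],[0,0,3,0,0.3],[0,0,3,0,0.3]]])

```text
t: 22.85
ee_pos: [0.6559, 0.236, 0.0344]
orientation: [0.003, -0.694, 0.72, -0.004]
contact_force: [-0.5, 0.7, -1.0]
finger_gap: 0.472
```

>>> step_arm(motion=[[[0,0,0,0,0.6],[0,0,0,0,0.8],[0,0,0,0,0.9],[0,0,0,0,0.9],[0,0,-20,0,0.9],[0,0,-60,0,0.9],[0,0,-110,0,0.95],[0,0,-110,0,0.95]]])

```text
t: 23.65
ee_pos: [0.6575, 0.237, 0.1516]
orientation: [0.008, -0.694, 0.72, -0.007]
contact_force: [-0.1, -0.6, 0.8]
finger_gap: 0.948
```

```bash
python3 look.py g17 scene,160,200,140,105; python3 go.py .6489 -.2658 .14 -1.4518
```

```text
scene scale 5.714285714285714
t 23.7 from [0.6562 0.2366 0.1482] ang -1.607 q6 1.86 -> shift mm [502.4 -10.9   8.1] twist -0.156 gap 0.948
```

View pics/g17_scene.png

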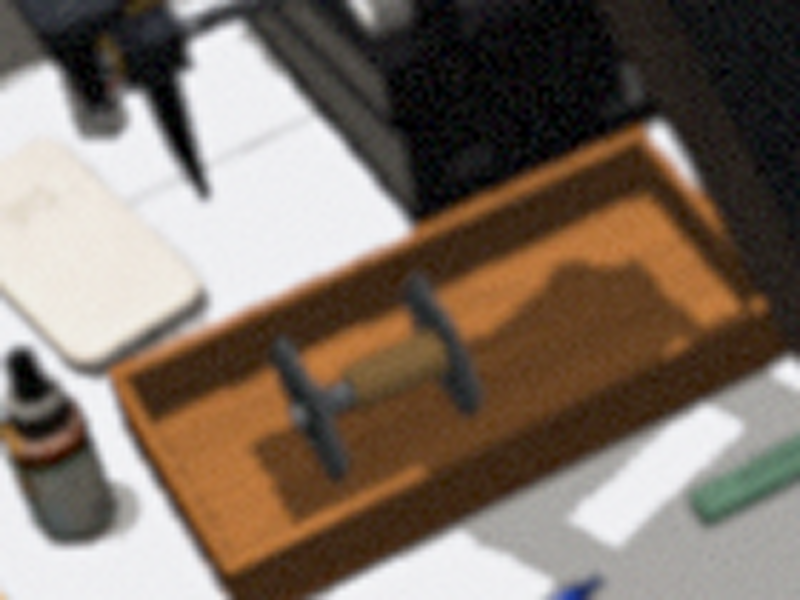

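>>> step_arm(motion=[[[500,-10,0,-0.15,0.95],[500,-10,0,-0.15,0.95],[500,-10,0,-0.15,0.95],[500,-10,0,-0.15,0.95],[500,-10,0,-0.15,0.95],[500,-10,0,-0.15,0.95],[500,-10,0,-0.15,0.95],[500,-10,0,-0.15,0.95],[500,-10,0,-0.15,0.95],[500,-10,0,-0.15,0.95]]])

```text
t: 24.7
ee_pos: [0.6472, -0.2652, 0.1468]
orientation: [-0.005, 0.746, -0.666, 0.005]
contact_force: [0.4, 0.1, 0.0]
finger_gap: 0.953
```

```bash
python3 go.py .6489 -.2658 .14 -1.4518
```

```text
t 24.7 from [ 0.6472 -0.2652  0.1468] ang -1.458 q6 0.97 -> shift mm [ 0.8 -1.5  6.8] twist -0.006 gap 0.953
```

>>> step_arm(motion=[[[0.8,-1.5,40,-0.006,0.95],[0.8,-1.5,75,-0.006,0.95],[0.8,-1.5,90,-0.006,0.95],[0.8,-1.5,91,-0.006,0.9],[0.8,-1.5,91,-0.006,0.9],[0.8,-1.5,91,-0.006,0.8]]])

```text
t: 25.3
ee_pos: [0.6509, -0.2656, 0.0576]
orientation: [-0.006, 0.748, -0.663, 0.006]
contact_force: [-0.4, 0.6, -0.4]
finger_gap: 0.86
```

>>> step_arm(motion=[[[0,0,0,0,0.7],[0,0,0,0,0.6],[0,0,0,0,0.5],[0,0,0,0,0.4],[0,0,0,0,0.3],[0,0,0,0,0.3],[0,0,0,0,0.3]]])

```text
t: 26.0
ee_pos: [0.6509, -0.2656, 0.0573]
orientation: [-0.005, 0.748, -0.663, 0.006]
contact_force: [-0.7, -0.5, -0.5]
finger_gap: 0.47
```

>>> step_arm(motion=[[[0,0,-20,0,0.3],[0,0,-50,0,0.3],[0,0,-94,0,0.3],[-50,0,-94,0.0,0.3],[-390,0,-94,0.15,0.3],[-390,0,-94,0.15,0.3],[-390,0,-94,0.15,0.3],[-390,0,-94,0.15,0.3],[-390,0,-94,0.15,0.3],[-390,0,-94,0.15,0.3]]])

```text
t: 27.0
ee_pos: [0.6069, 0.0838, 0.1507]
orientation: [0.006, -0.696, 0.718, -0.006]
contact_force: [0.6, -0.6, -0.9]
finger_gap: 0.472
```

```bash
python3 look.py g18 scene,240,140,200,150; python3 go.py .6508 .145 .15 -1.61
```

```text
scene scale 4.0
t 27.05 from [0.6056 0.0902 0.1508] ang -1.598 q6 1.64 -> shift mm [-56.  -43.7   1.6] twist 0.012 gap 0.47
```

View pics/g18_scene.png

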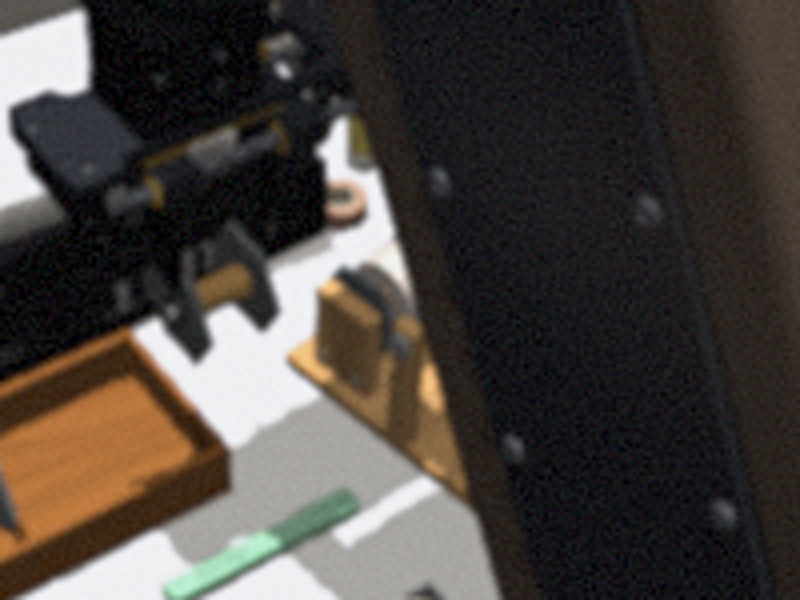

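>>> step_arm(motion=[[[-50,-40,0,0.012,0.3],[-53,-43,0,0.012,0.3],[-53,-43,0,0.012,0.3],[-53,-43,40,0.012,0.3],[-53,-43,80,0.012,0.3],[-53,-43,105,0.012,0.3],[-53,-43,115,0.012,0.3],[-53,-43,115,0.012,0.3],[-53,-43,115,0.012,0.3]]])

```text
t: 27.95
ee_pos: [0.6525, 0.142, 0.0379]
orientation: [0.007, -0.693, 0.721, -0.005]
contact_force: [-0.1, 0.2, 0.6]
finger_gap: 0.472
```

```bash
python3 look.py g19 scene,180,200,140,105; python3 go.py .6508 .142 .035 -1.61
```

```text
scene scale 5.714285714285714
t 28.0 from [0.6526 0.1421 0.0382] ang -1.61 q6 1.73 -> shift mm [0.2 1.9 3.2] twist 0.0 gap 0.475
```

View pics/g19_scene.png

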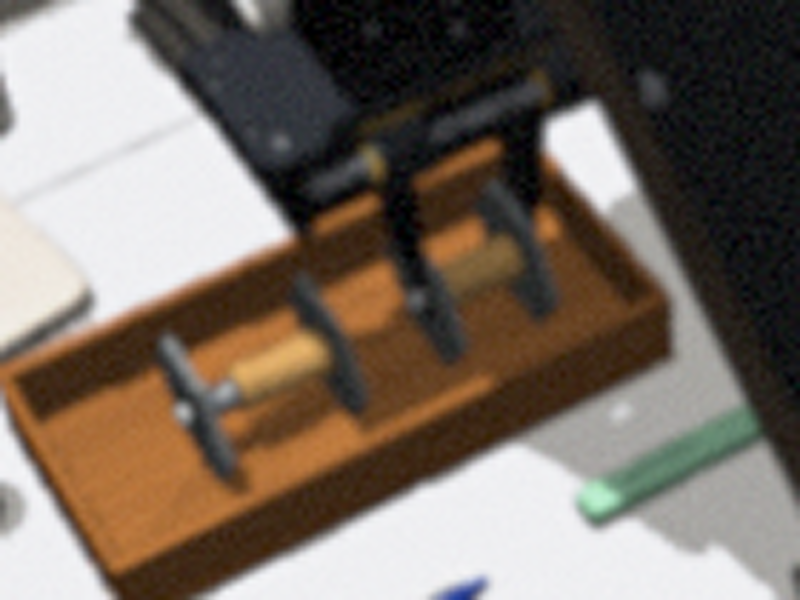

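Both spools fit side by side. I'll lower slightly and release.

>>> step_arm(motion=[[[0,0,3,0,0.3],[0,0,4,0,0.3],[0,0,4,0,0.55],[0,0,4,0,0.7],[0,0,4,0,0.78],[0,0,4,0,0.78],[0,0,-20,0,0.78],[0,0,-60,0,0.78],[0,0,-105,0,0.9],[0,0,-105,0,0.95]]])

```text
t: 29.0
ee_pos: [0.6532, 0.1423, 0.1496]
orientation: [0.011, -0.693, 0.721, -0.008]
contact_force: [0.3, -0.4, 0.2]
finger_gap: 0.896
```

```bash
python3 look.py g20 scene,160,200,240,180 top,180,150,160,120; python3 go.py .4285 .092 .15 -1.669
```

```text
scene scale 3.3333333333333335
top scale 5.0
t 29.1 from [0.651  0.1419 0.1442] ang -1.61 q6 1.73 -> shift mm [ 58.5 220.2 -10.4] twist 0.059 gap 0.937
```

View pics/g20_scene.png

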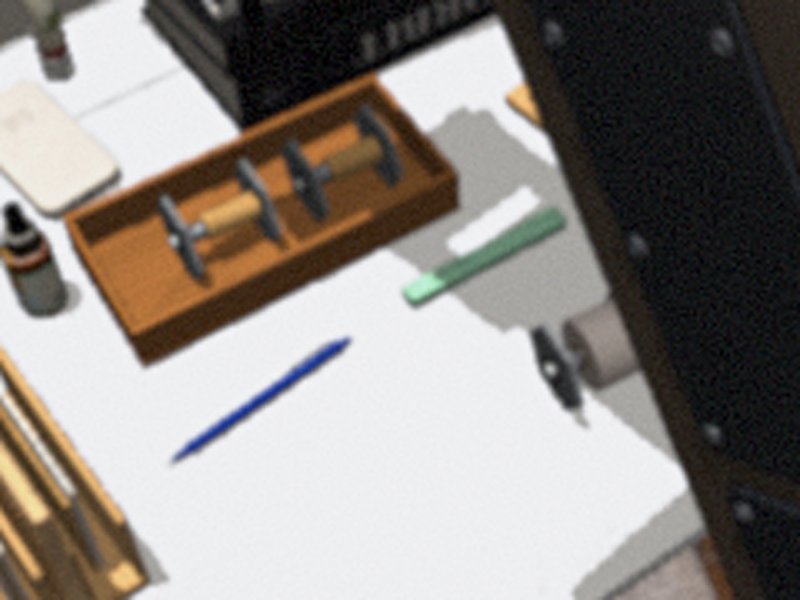

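>>> step_arm(motion=[[[30,110,0,0.06,1],[58,220,0,0.06,1],[58,220,0,0.06,1],[58,220,0,0.06,1],[58,220,0,0.06,1],[58,220,0,0.06,1],[58,220,0,0.06,1],[58,220,30,0.06,1],[58,220,60,0.06,1],[58,220,60,0.06,1]]])

```text
t: 30.1
ee_pos: [0.4295, 0.0927, 0.0766]
orientation: [0.006, -0.671, 0.741, -0.004]
contact_force: [-1.0, -0.2, -0.3]
finger_gap: 1.003
```

```bash
python3 go.py .4285 .092 .022 -1.669
```

```text
t 30.1 from [0.4295 0.0927 0.0766] ang -1.67 q6 1.73 -> shift mm [ 1.   1.7 54.6] twist -0.001 gap 1.003
```

>>> step_arm(motion=[[[1,1.7,30,0,1],[1,1.7,50,0,1],[1,1.7,54.5,0,1],[1,1.7,54.5,0,1],[1,1.7,54.5,0,1]]])

```text
t: 30.6
ee_pos: [0.4293, 0.0921, 0.023]
orientation: [0.007, -0.671, 0.741, -0.005]
contact_force: [-0.5, -0.2, 0.2]
finger_gap: 1.001
```

```bash
python3 look.py g21 scene,270,260,120,90; python3 go.py .4285 .092 .022 -1.669
```

```text
scene scale 6.666666666666667
t 30.65 from [0.4293 0.0921 0.0231] ang -1.67 q6 1.73 -> shift mm [0.2 0.8 1.1] twist -0.001 gap 0.997
```

View pics/g21_scene.png

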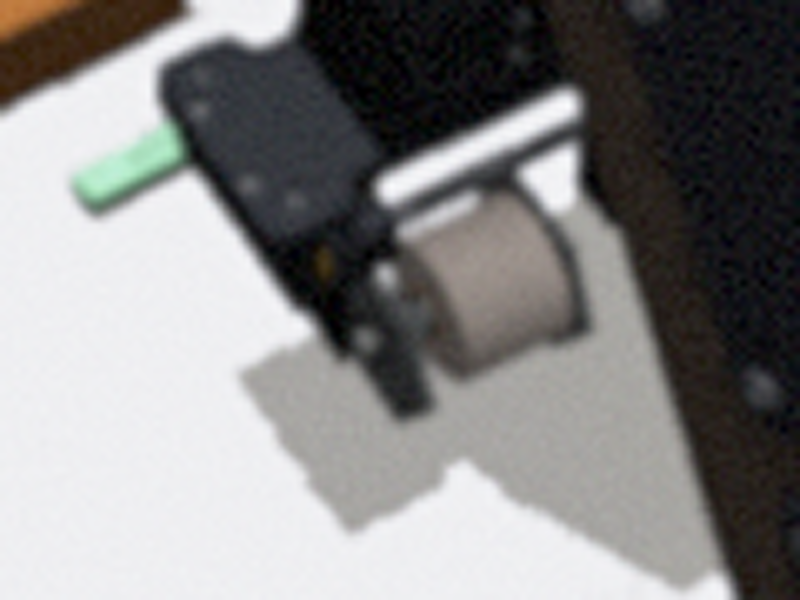

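>>> step_arm(motion=[[[0,0.8,1,0,0.8],[0,0.8,1,0,0.6],[0,0.8,1,0,0.4],[0,0.8,1,0,0.3],[0,0.8,1,0,0.3],[0,0.8,1,0,0.3],[0,0.8,1,0,0.3],[0,0.8,1,0,0.3]]])

```text
t: 31.45
ee_pos: [0.4287, 0.0922, 0.0222]
orientation: [0.007, -0.671, 0.741, -0.005]
contact_force: [-0.4, 1.1, 4.2]
finger_gap: 0.474
```

>>> step_arm(motion=[[[0,0,-40,0,0.3],[0,0,-80,0,0.3],[0,0,-118,0,0.3],[0,0,-118,0,0.3]]])

```text
t: 31.85
ee_pos: [0.4283, 0.0921, 0.1438]
orientation: [0.009, -0.671, 0.741, -0.007]
contact_force: [0.6, 0.7, -1.8]
finger_gap: 0.473
```

```bash
python3 look.py g22 scene,270,220,120,90; python3 -c "
from go import *
o,R=st();print(R)
go(.6364,-.1615,.14,-1.4518)"
```

```text
scene scale 6.666666666666667
[[-0.0988288  -0.99489182  0.02057044]
 [-0.99509508  0.09889645  0.00229526]
 [-0.00431788 -0.0202427  -0.99978577]]
t 31.9 from [0.4274 0.092  0.1417] ang -1.67 q6 1.73 -> shift mm [ 231.6 -233.     5.4] twist -0.218 gap 0.475
```

View pics/g22_scene.png

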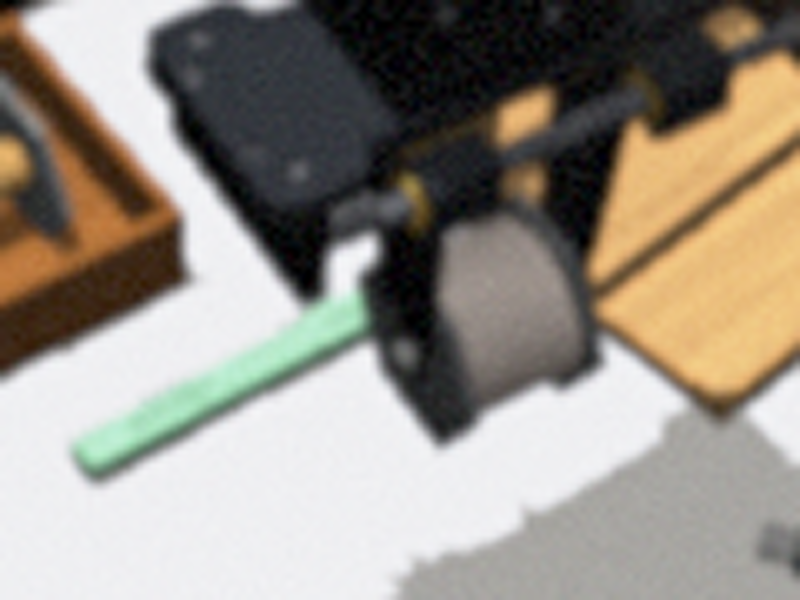

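>>> step_arm(motion=[[[40,-40,5,-0.1,0.3],[80,-80,5,-0.218,0.3],[120,-120,5,-0.218,0.3],[160,-160,5,-0.218,0.3],[200,-200,5,-0.218,0.3],[231,-233,5,-0.218,0.3],[231,-233,5,-0.218,0.3],[231,-233,5,-0.218,0.3],[231,-233,5,-0.218,0.3],[231,-233,5,-0.218,0.3]]])

```text
t: 32.9
ee_pos: [0.6355, -0.16, 0.1392]
orientation: [-0.007, 0.748, -0.664, 0.006]
contact_force: [-0.0, 0.5, -0.6]
finger_gap: 0.474
```

```bash
python3 go.py .6364 -.1615 .10 -1.4518
```

```text
t 32.9 from [ 0.6355 -0.16    0.1392] ang -1.451 q6 1.09 -> shift mm [ 1.7  0.  39.2] twist 0.001 gap 0.474
```

>>> step_arm(motion=[[[1.7,0,20,0,0.3],[1.7,0,36,0,0.3],[1.7,0,39,0,0.3],[1.7,0,39,0,0.3],[1.7,0,39,0,0.3]]])

```text
t: 33.4
ee_pos: [0.6367, -0.1612, 0.1011]
orientation: [-0.007, 0.748, -0.663, 0.006]
contact_force: [-0.4, 0.7, -1.5]
finger_gap: 0.477
```

```bash
python3 go.py .6364 -.1615 .0563 -1.4518
```

```text
t 33.4 from [ 0.6367 -0.1612  0.1011] ang -1.451 q6 1.09 -> shift mm [ 0.3  1.2 44.8] twist 0.001 gap 0.477
```

>>> step_arm(motion=[[[0.3,1,12,0,0.3],[0.3,1,22,0,0.3],[0.3,1,26,0,0.3],[0.3,1,26,0,0.3]]])

```text
t: 33.8
ee_pos: [0.6358, -0.1614, 0.0741]
orientation: [-0.007, 0.748, -0.663, 0.006]
contact_force: [-0.6, 1.1, -0.5]
finger_gap: 0.477
```

>>> step_arm(motion=[[[0,0.5,6,0,0.3],[0,0.5,12,0,0.3],[0,0.5,17,0,0.3],[0,0.5,19,0,0.3],[0,0.5,19,0,0.3],[0,0.5,19,0,0.3]]])

```text
t: 34.4
ee_pos: [0.6357, -0.1614, 0.0551]
orientation: [-0.007, 0.748, -0.663, 0.006]
contact_force: [0.2, -0.1, -1.2]
finger_gap: 0.476
```

```bash
python3 look.py g23 scene,300,140,120,90 top,380,150,100,75; python3 go.py .6364 -.1615 .0563 -1.4518
```

```text
scene scale 6.666666666666667
top scale 8.0
t 34.5 from [ 0.6358 -0.1615  0.0553] ang -1.451 q6 1.09 -> shift mm [ 0.1 -0.6 -1. ] twist 0.001 gap 0.473
```

View pics/g23_scene.png

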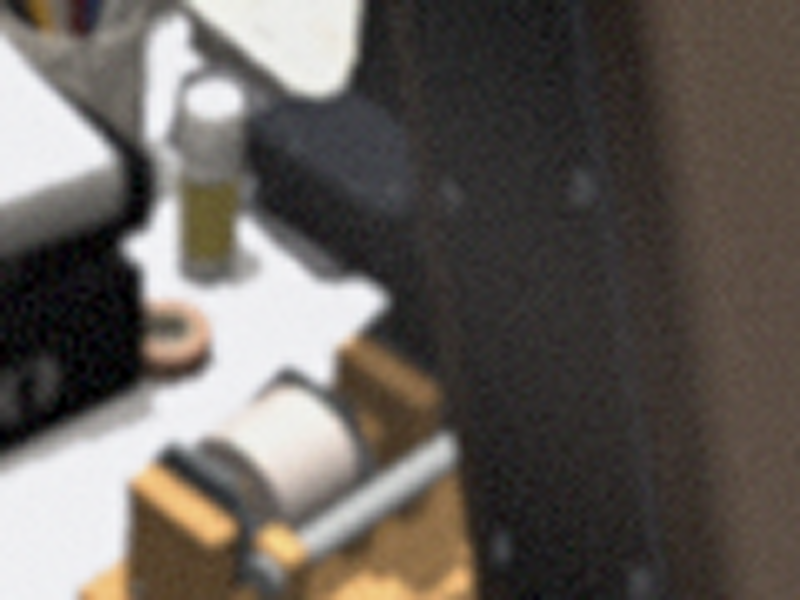

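Release slowly.

>>> step_arm(motion=[[[0,0,-1,0,0.45],[0,0,-1,0,0.53],[0,0,-1,0,0.57],[0,0,-1,0,0.61],[0,0,-1,0,0.64],[0,0,-1,0,0.67],[0,0,-1,0,0.75],[0,0,-1,0,0.85]]])

```text
t: 35.3
ee_pos: [0.6358, -0.1615, 0.0564]
orientation: [-0.007, 0.748, -0.663, 0.006]
contact_force: [0.2, 0.2, 0.2]
finger_gap: 0.78
```

>>> step_arm(motion=[[[0,0,-30,0,0.9],[0,0,-70,0,0.9],[0,0,-110,0,0.9],[-150,50,-110,0,0.9],[-300,100,-110,0,0.9],[-300,100,-110,0,0.9],[-300,100,-110,0,0.9],[-300,100,-110,0,0.9],[-300,100,-110,0,0.9],[-300,100,-110,0,0.9]]])

```text
t: 36.3
ee_pos: [0.4965, 0.1271, 0.1651]
orientation: [-0.007, 0.749, -0.662, 0.006]
contact_force: [0.2, -0.2, -0.5]
finger_gap: 0.902
```

```bash
python3 look.py g24 scene,300,140,160,120 top,340,160,160,120; python3 go.py .535 .2755 .10 0
```

```text
scene scale 5.0
top scale 5.0
t 36.4 from [0.4976 0.126  0.1652] ang -1.448 q6 1.57 -> shift mm [-143.7  -54.2   66.4] twist -1.448 gap 0.899
```

View pics/g24_scene.png

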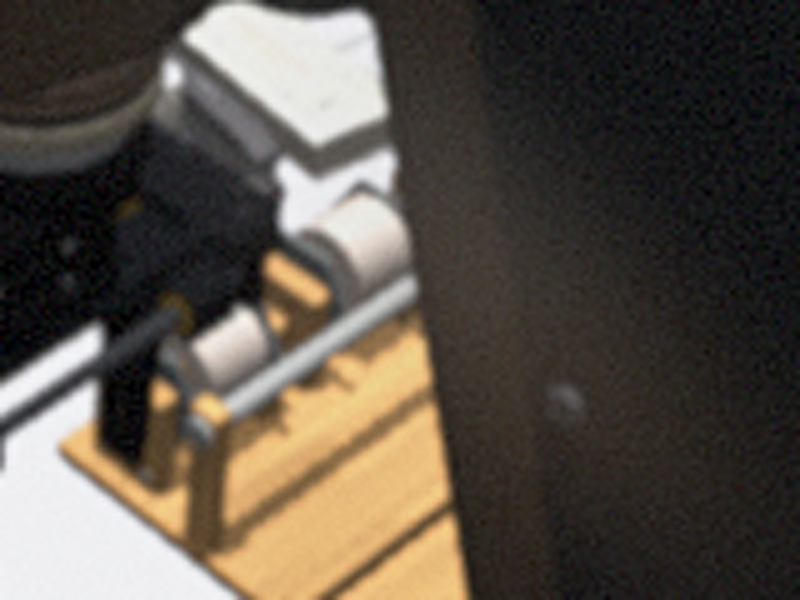

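View pics/g24_top.png

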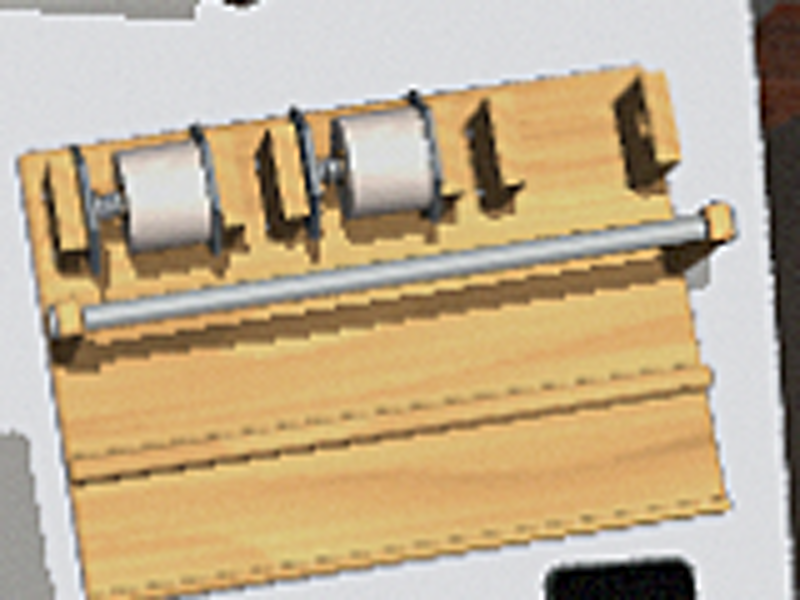

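```bash
python3 go.py .535 .2755 .08 .096
```

```text
t 36.4 from [0.4976 0.126  0.1652] ang -1.448 q6 1.57 -> shift mm [-143.7  -53.8   86.4] twist -1.544 gap 0.899
```

>>> step_arm(motion=[[[-40,-15,0,-0.15,0.5],[-80,-30,0,-0.3,0.4],[-120,-45,0,-0.45,0.4],[-143,-54,0,-0.6,0.4],[-143,-54,0,-0.75,0.4],[-143,-54,0,-0.9,0.4],[-143,-54,0,-1.05,0.4],[-143,-54,0,-1.2,0.4],[-143,-54,20,-1.35,0.4],[-143,-54,50,-1.5,0.4]]])

```text
t: 37.4
ee_pos: [0.5364, 0.2741, 0.1172]
orientation: [-0.002, 1.0, 0.027, 0.011]
contact_force: [1.2, 0.9, 0.8]
finger_gap: 0.398
```

```bash
python3 look.py g25 scene,180,220,160,120;python3 go.py .535 .2755 .03 .096
```

```text
scene scale 5.0
t 37.45 from [0.5339 0.2731 0.1116] ang 0.064 q6 0.3 -> shift mm [ 0.  -2.3 81.6] twist -0.032 gap 0.402
```

View pics/g25_scene.png

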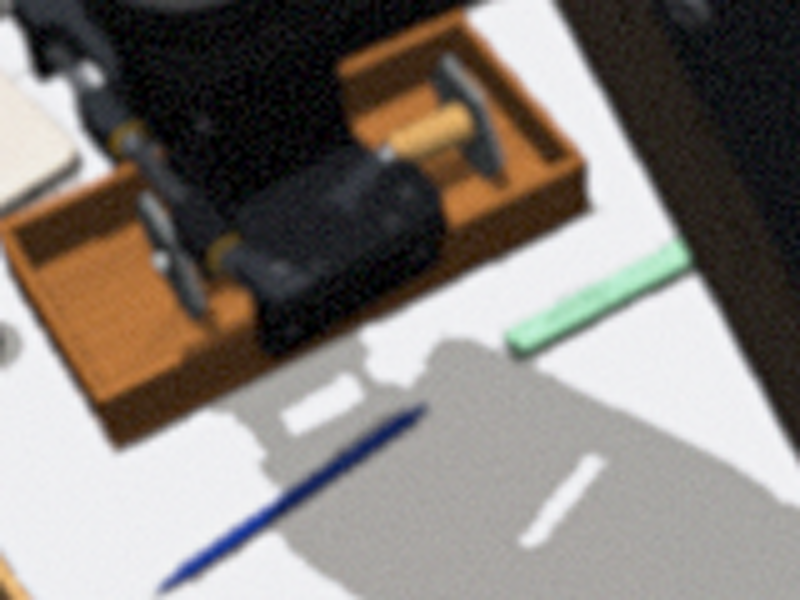

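>>> step_arm(motion=[[[0,-2,30,-0.03,0.4],[0,-2,60,-0.03,0.4],[0,-2,90,-0.03,0.4],[0,-2,105,-0.03,0.4],[0,-2,108,-0.03,0.4],[0,-2,108,-0.03,0.4]]])

```text
t: 38.05
ee_pos: [0.536, 0.2751, 0.0041]
orientation: [-0.001, 0.999, 0.046, 0.007]
contact_force: [0.5, 0.4, 0.2]
finger_gap: 0.401
```

```bash
python3 look.py g26 scene,180,240,120,90;python3 go.py .535 .2755 -.0195 .096
```

```text
scene scale 6.666666666666667
t 38.1 from [0.5361 0.2753 0.0047] ang 0.093 q6 0.28 -> shift mm [-1.5 -0.3 24.1] twist -0.003 gap 0.4
```

View pics/g26_scene.png

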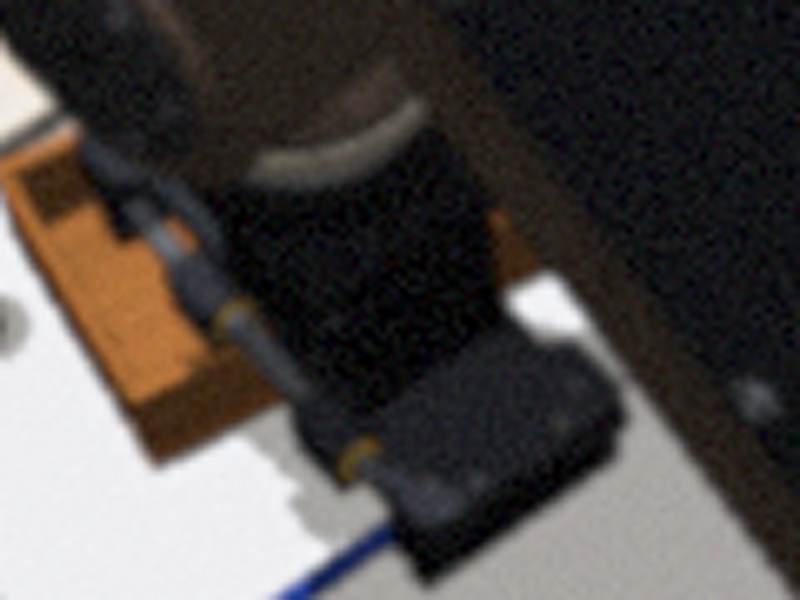

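>>> step_arm(motion=[[[-1.5,0,10,0,0.4],[-1.5,0,18,0,0.4],[-1.5,0,23,0,0.4],[-1.5,0,23,0,0.4]]])

```text
t: 38.5
ee_pos: [0.5347, 0.2751, -0.0191]
orientation: [-0.001, 0.999, 0.046, 0.007]
contact_force: [-0.0, -1.0, 0.2]
finger_gap: 0.4
```

>>> step_arm(motion=[[[0,0,0,0,0.2],[0,0,0,0,0.1],[0,0,0,0,0],[0,0,0,0,0],[0,0,0,0,0]]])

```text
t: 39.0
ee_pos: [0.5348, 0.2751, -0.0189]
orientation: [-0.001, 0.999, 0.046, 0.008]
contact_force: [0.3, -0.8, 1.3]
finger_gap: 0.091
```

>>> step_arm(motion=[[[0,0,0,0,0],[0,0,-5,0,0],[0,0,-50,0,0],[0,0,-90,0,0],[0,0,-130,0,0],[0,0,-130,0,0]]])

```text
t: 39.6
ee_pos: [0.5348, 0.2758, 0.1166]
orientation: [-0.002, 0.999, 0.046, 0.012]
contact_force: [0.8, 0.2, 0.1]
finger_gap: 0.094
```

```bash
python3 look.py g27 scene,140,180,200,150;python3 -c "
from go import *
x,y=ez(-.157,.078); go(x,y,.12,.119)"
```

```text
scene scale 4.0
t 39.65 from [0.5337 0.2753 0.1138] ang 0.093 q6 0.28 -> shift mm [-97.1 370.6  -8.8] twist -0.026 gap 0.097
```

View pics/g27_scene.png

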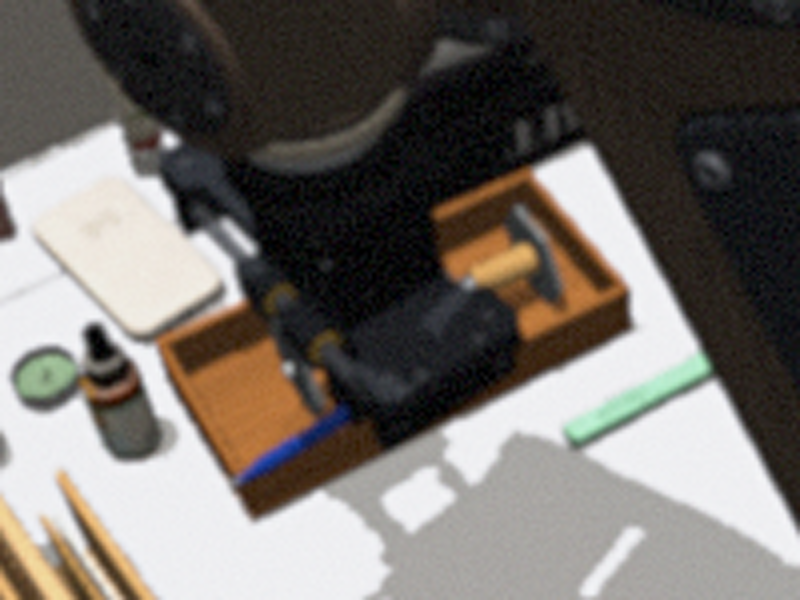

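>>> step_arm(motion=[[[-25,92,0,-0.026,0],[-97,370,-9,-0.026,0],[-97,370,-9,-0.026,0],[-97,370,-9,-0.026,0],[-97,370,-9,-0.026,0],[-97,370,-9,-0.026,0],[-97,370,-9,-0.026,0],[-97,370,-9,-0.026,0],[-97,370,-9,-0.026,0],[-97,370,-9,-0.026,0]]])

```text
t: 40.65
ee_pos: [0.4707, -0.1024, 0.1194]
orientation: [-0.002, 0.998, 0.058, 0.009]
contact_force: [-0.0, 0.2, -0.1]
finger_gap: 0.092
```

```bash
python3 -c "
from go import *
x,y=ez(-.157,.078); go(x,y,.04,.119)"
```

```text
t 40.65 from [ 0.4707 -0.1024  0.1194] ang 0.117 q6 -0.49 -> shift mm [-1.   0.5 79.4] twist -0.002 gap 0.092
```

>>> step_arm(motion=[[[-1,0.5,40,0,0],[-1,0.5,79,0,0],[-1,0.5,105,0,0],[-1,0.5,118,0,0],[-1,0.5,121,0,0],[-1,0.5,121,0,0],[-1,0.5,121,0,0]]])

```text
t: 41.35
ee_pos: [0.4724, -0.102, -0.001]
orientation: [-0.002, 0.998, 0.059, 0.01]
contact_force: [-0.1, 0.6, 0.7]
finger_gap: 0.093
```

```bash
python3 look.py g28 scene,300,180,160,120;python3 -c "
from go import *
x,y=ez(-.157,.078); go(x,y,-.005,.119);print(st()[0]['contact_force'])"
```

```text
scene scale 5.0
t 41.4 from [ 0.4724 -0.1022 -0.0008] ang 0.117 q6 -0.5 -> shift mm [-1.3  0.4  4.2] twist -0.002 gap 0.093
[-0.09186305 -0.69702145 -0.56598176]
```

View pics/g28_scene.png

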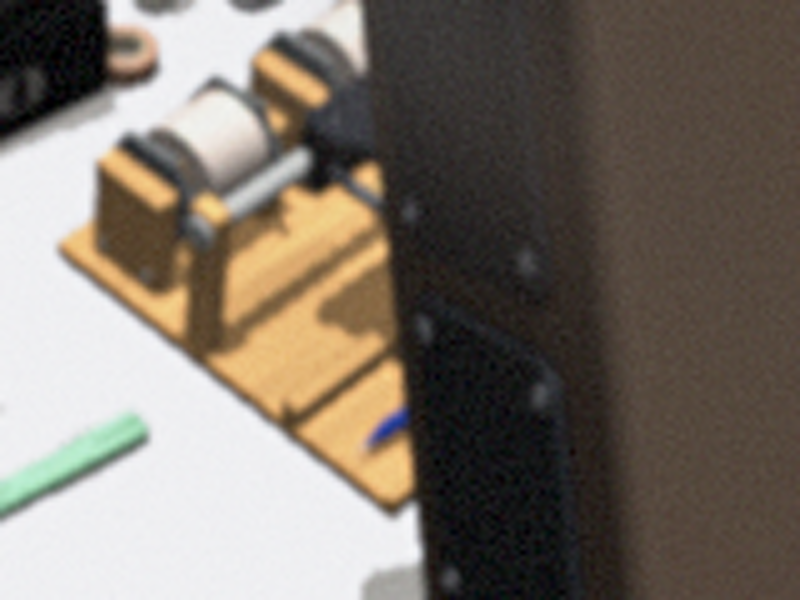

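>>> step_arm(motion=[[[-1.3,0.4,2,0,0],[-1.3,0.4,4,0,0],[-1.3,0.4,4.5,0,0],[-1.3,0.4,4.5,0,0]]])

```text
t: 41.8
ee_pos: [0.4712, -0.1028, -0.0053]
orientation: [-0.001, 0.998, 0.059, 0.01]
contact_force: [-1.1, 0.0, -1.2]
finger_gap: 0.089
```

>>> step_arm(motion=[[[0,0,0,0,0.15],[0,0,0,0,0.2],[0,0,0,0,0.22],[0,0,-10,0,0.22],[0,0,-40,0,0.22],[0,0,-80,0,0.3],[0,0,-110,0,0.4],[0,0,-110,0,0.4],[0,0,-110,0,0.4]]])

```text
t: 42.7
ee_pos: [0.4692, -0.1032, 0.1054]
orientation: [-0.001, 0.998, 0.059, 0.011]
contact_force: [-0.2, -1.2, -0.3]
finger_gap: 0.395
```

```bash
python3 go.py .5435 .097 .12 -.032
```

```text
t 42.7 from [ 0.4692 -0.1032  0.1054] ang 0.117 q6 -0.49 -> shift mm [  97.6 -190.2  -12.4] twist 0.149 gap 0.395
```

>>> step_arm(motion=[[[48,-95,-12,0.1,0.5],[97,-190,-12,0.149,0.5],[97,-190,-12,0.149,0.5],[97,-190,-12,0.149,0.5],[97,-190,-12,0.149,0.5],[97,-190,-12,0.149,0.5],[97,-190,-12,0.149,0.5],[97,-190,-12,0.149,0.5]]])

```text
t: 43.5
ee_pos: [0.5424, 0.0954, 0.1191]
orientation: [-0.002, 1.0, -0.017, 0.01]
contact_force: [-0.6, 0.2, 0.8]
finger_gap: 0.502
```

```bash
python3 look.py g29 top,340,160,160,120 scene,240,200,160,120; python3 go.py .5435 .097 -.0165 -.032
```

```text
top scale 5.0
scene scale 5.0
t 43.6 from [0.5427 0.0955 0.1195] ang -0.033 q6 0.08 -> shift mm [ -2.1  -1.  136. ] twist -0.001 gap 0.505
```

View pics/g29_top.png

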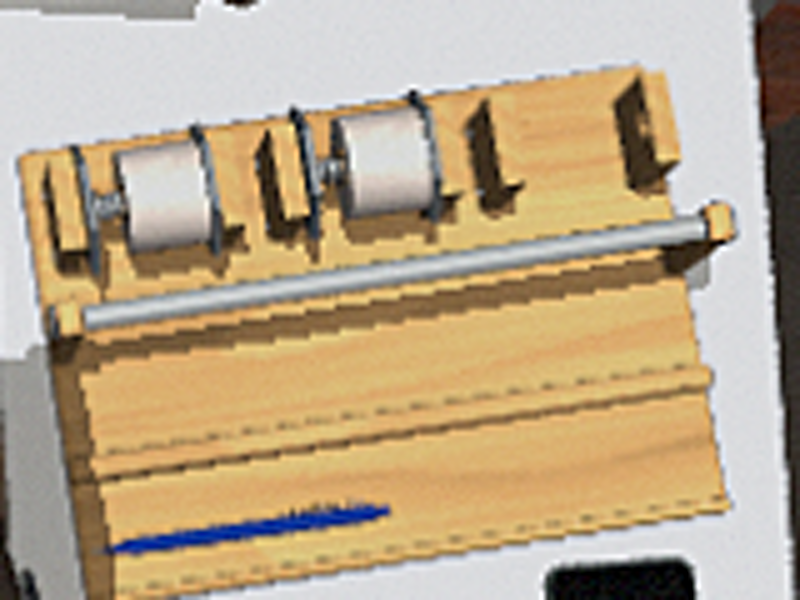

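View pics/g29_scene.png

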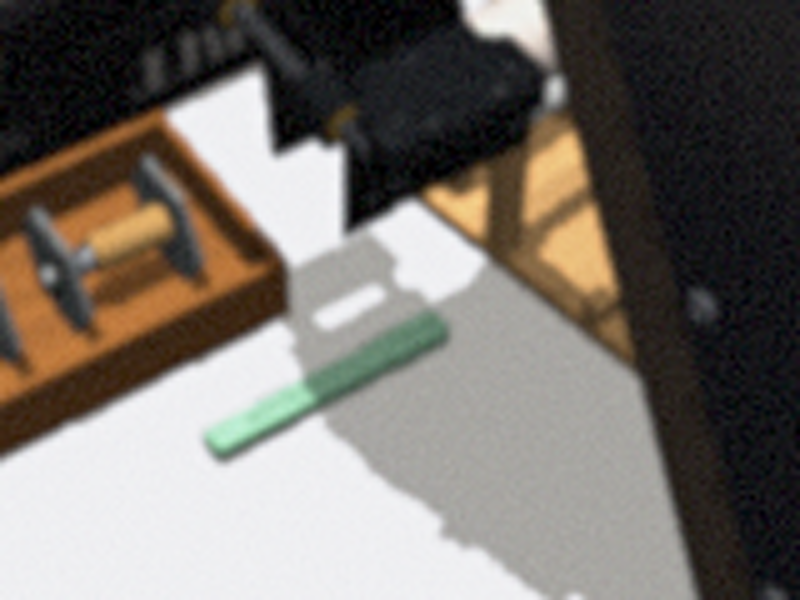

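>>> step_arm(motion=[[[-2,-1,40,0,0.5],[-2,-1,80,0,0.5],[-2,-1,110,0,0.5],[-2,-1,128,0,0.5],[-2,-1,135,0,0.5],[-2,-1,135,0,0.5],[-2,-1,135,0,0.5]]])

```text
t: 44.3
ee_pos: [0.5439, 0.0966, -0.0147]
orientation: [-0.002, 1.0, -0.017, 0.011]
contact_force: [-0.1, -0.5, 0.4]
finger_gap: 0.503
```

>>> step_arm(motion=[[[0,0,2,0,0.3],[0,0,2,0,0.2],[0,0,2,0,0.1],[0,0,2,0,0],[0,0,2,0,0],[0,0,2,0,0]]])

```text
t: 44.9
ee_pos: [0.5441, 0.0967, -0.0165]
orientation: [-0.002, 1.0, -0.017, 0.011]
contact_force: [-0.8, 1.1, 3.3]
finger_gap: 0.168
```

>>> step_arm(motion=[[[0,0,-5,0,0],[0,0,-50,0,0],[0,0,-90,0,0],[0,0,-130,0,0],[0,0,-130,0,0],[0,0,-130,0,0]]])

```text
t: 45.5
ee_pos: [0.5414, 0.0963, 0.1143]
orientation: [-0.002, 1.0, -0.017, 0.012]
contact_force: [-0.3, -0.4, -0.3]
finger_gap: 0.174
```

```bash
python3 look.py g30 scene,240,180,200,150;python3 -c "
from go import *
x,y=ez(-.156,-.076); print(x,y);go(x,y,.12,.119)"
```

```text
scene scale 4.0
0.4905259249057845 -0.25548273360254625
t 45.55 from [0.5409 0.0963 0.1132] ang -0.034 q6 0.09 -> shift mm [-38.2 353.2  -9. ] twist -0.153 gap 0.171
```

View pics/g30_scene.png

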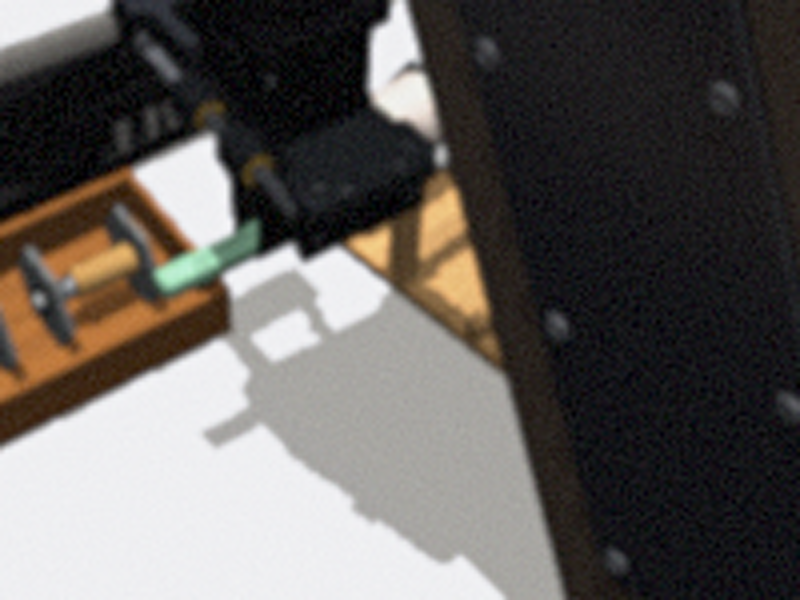

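>>> step_arm(motion=[[[-10,90,0,-0.1,0],[-38,353,-9,-0.153,0],[-38,353,-9,-0.153,0],[-38,353,-9,-0.153,0],[-38,353,-9,-0.153,0],[-38,353,-9,-0.153,0],[-38,353,-9,-0.153,0],[-38,353,-9,-0.153,0],[-38,353,-9,-0.153,0],[-38,353,-9,-0.153,0]]])

```text
t: 46.55
ee_pos: [0.4903, -0.2542, 0.119]
orientation: [-0.002, 0.998, 0.06, 0.01]
contact_force: [-0.6, -0.5, -0.1]
finger_gap: 0.171
```

```bash
python3 -c "
from go import *
x,y=ez(-.157,-.076); go(x,y,-.002,.119)"
```

```text
t 46.55 from [ 0.4903 -0.2542  0.119 ] ang 0.119 q6 -0.74 -> shift mm [ -3.4   1.6 120.9] twist 0.0 gap 0.171
```

>>> step_arm(motion=[[[-3,1.6,40,0,0],[-3,1.6,79,0,0],[-3,1.6,105,0,0],[-3,1.6,118,0,0],[-3,1.6,121,0,0],[-3,1.6,121,0,0],[-3,1.6,121,0,0]]])

```text
t: 47.25
ee_pos: [0.4906, -0.2556, -0.0009]
orientation: [-0.001, 0.998, 0.06, 0.011]
contact_force: [-0.5, 0.6, 0.2]
finger_gap: 0.17
```

>>> step_arm(motion=[[[0,0,1,0,0.2],[0,0,1,0,0.23],[0,0,1,0,0.25],[0,0,0,0,0.25],[0,0,-40,0,0.25],[0,0,-80,0,0.3],[0,0,-130,0,0.4],[0,0,-130,0,0.4],[0,0,-130,0,0.4]]])

```text
t: 48.15
ee_pos: [0.488, -0.2563, 0.13]
orientation: [-0.0, 0.998, 0.06, 0.012]
contact_force: [0.6, 0.1, 0.1]
finger_gap: 0.398
```

```bash
python3 look.py g31 top,340,160,160,120; python3 go.py .544 .442 .26 -1.5184
```

```text
top scale 5.0
t 48.2 from [ 0.4875 -0.2559  0.1287] ang 0.12 q6 -0.74 -> shift mm [ 142.2 -686.3 -127.4] twist 1.638 gap 0.398
```

View pics/g31_top.png

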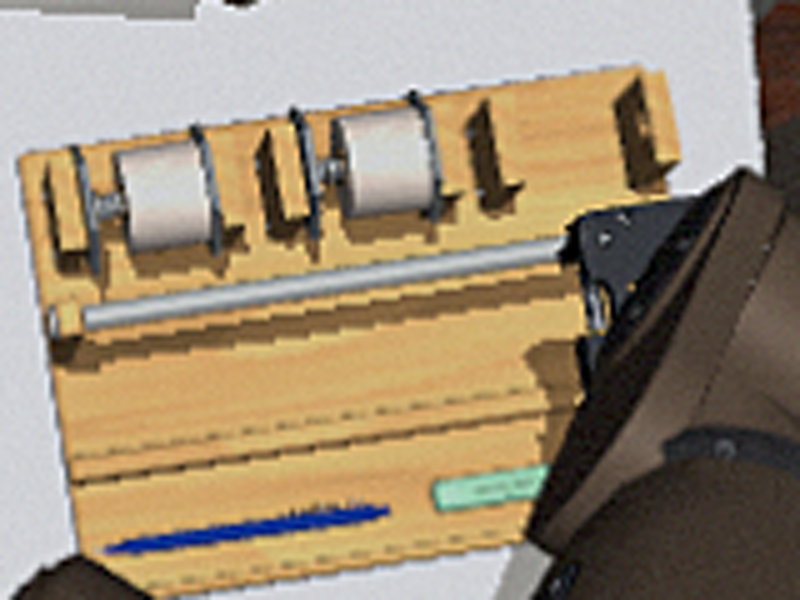

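>>> step_arm(motion=[[[0,-30,-50,-0.15,0.4],[30,-130,-100,-0.3,0.4],[140,-686,-127,-0.45,0.4],[140,-686,-127,-0.6,0.4],[140,-686,-127,-0.75,0.4],[140,-686,-127,-0.9,0.4],[140,-686,-127,-1.05,0.4],[140,-686,-127,-1.2,0.4],[140,-686,-127,-1.35,0.4],[140,-686,-127,-1.5,0.4]]])

```text
t: 49.2
ee_pos: [0.5222, 0.2117, 0.2342]
orientation: [0.006, 0.687, 0.726, 0.007]
contact_force: [1.1, -0.0, -0.4]
finger_gap: 0.403
```

```bash
python3 go.py .544 .442 .26 1.623
```

```text
t 49.2 from [0.5222 0.2117 0.2342] ang 1.626 q6 -1.36 -> shift mm [228.8  34.9 -24.7] twist 0.003 gap 0.403
```

>>> step_arm(motion=[[[50,9,-25,0,0.4],[100,18,-25,0,0.4],[150,25,-25,0,0.4],[200,32,-25,0,0.4],[229,35,-25,0,0.4],[229,35,-25,0,0.4],[229,35,-25,0,0.4],[229,35,-25,0,0.4],[229,35,-25,0,0.4]]])

```text
t: 50.1
ee_pos: [0.5443, 0.4411, 0.2601]
orientation: [0.006, 0.688, 0.726, 0.007]
contact_force: [0.9, 0.5, 0.1]
finger_gap: 0.401
```

```bash
python3 look.py g32 scene,80,200,200,150 top,100,120,200,150; python3 -c "
from go import *
print(st()[1][:,2])
go(.544,.442,.1355,1.623)"
```

```text
scene scale 4.0
top scale 4.0
[ 0.01839654  0.00300355 -0.99982626]
t 50.2 from [0.5444 0.4413 0.2606] ang 1.625 q6 -1.03 -> shift mm [  0.5  -2.6 125. ] twist 0.002 gap 0.398
```

View pics/g32_scene.png

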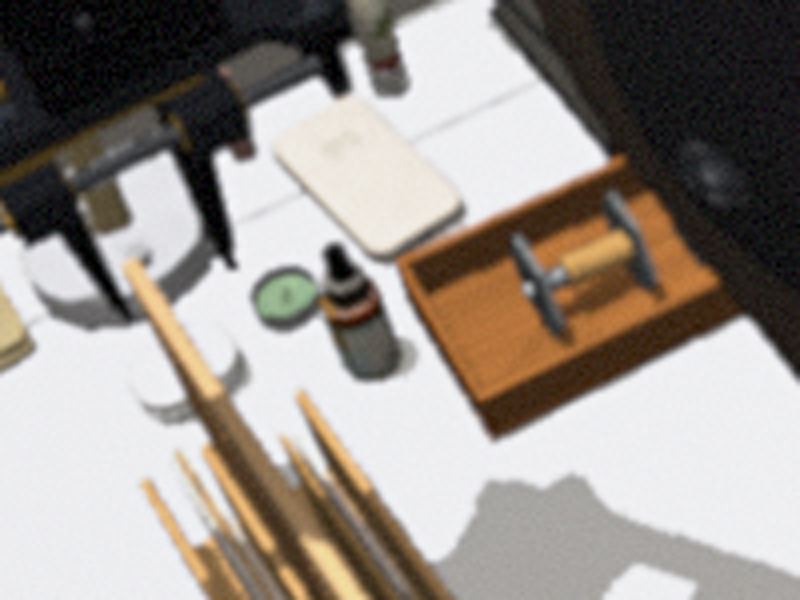

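View pics/g32_top.png

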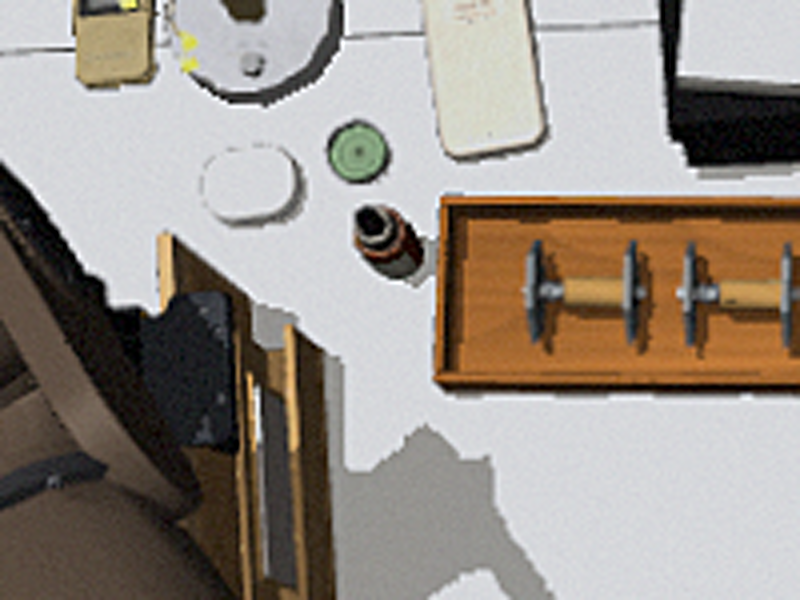

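>>> step_arm(motion=[[[0.5,-2.5,40,0,0.4],[0.5,-2.5,80,0,0.4],[0.5,-2.5,85,0,0.4],[0.5,-2.5,85,0,0.4],[0.5,-2.5,85,0,0.4]]])

```text
t: 50.7
ee_pos: [0.5443, 0.4422, 0.1778]
orientation: [0.006, 0.688, 0.726, 0.009]
contact_force: [0.0, 1.3, 0.4]
finger_gap: 0.398
```

```bash
python3 look.py g33 scene,80,240,120,90; python3 -c "
from go import *
print(st()[0]['contact_force'])
go(.544,.442,.1355,1.623)"
```

```text
scene scale 6.666666666666667
[-0.64368386 -0.65067106 -0.07337619]
t 50.75 from [0.5443 0.4423 0.178 ] ang 1.625 q6 -1.03 -> shift mm [-0.4 -1.2 42.5] twist 0.002 gap 0.401
```

View pics/g33_scene.png

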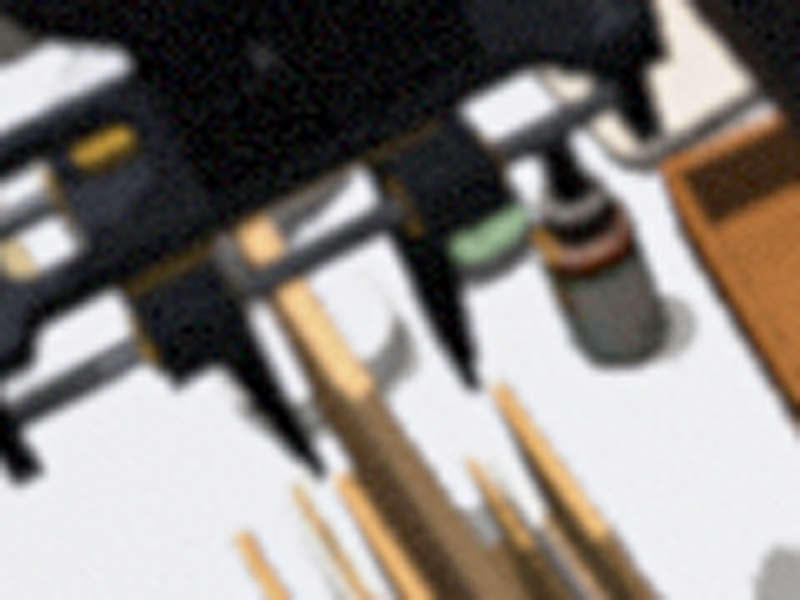

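>>> step_arm(motion=[[[-0.4,-1,20,0,0.4],[-0.4,-1,38,0,0.4],[-0.4,-1,42,0,0.4],[-0.4,-1,42,0,0.4],[-0.4,-1,42,0,0.25],[-0.4,-1,42,0,0.15],[-0.4,-1,42,0,0.1],[-0.4,-1,42,0,0],[-0.4,-1,42,0,0],[-0.4,-1,42,0,0]]])

```text
t: 51.75
ee_pos: [0.5442, 0.4422, 0.1363]
orientation: [0.006, 0.688, 0.726, 0.009]
contact_force: [-0.9, 1.0, 2.2]
finger_gap: 0.088
```

```bash
python3 look.py g34 scene,80,240,120,90; python3 go.py .544 .442 .1355 1.623
```

```text
scene scale 6.666666666666667
t 51.8 from [0.5443 0.4422 0.1363] ang 1.625 q6 -1.03 -> shift mm [-0.2 -0.3  0.8] twist 0.002 gap 0.091
```

View pics/g34_scene.png

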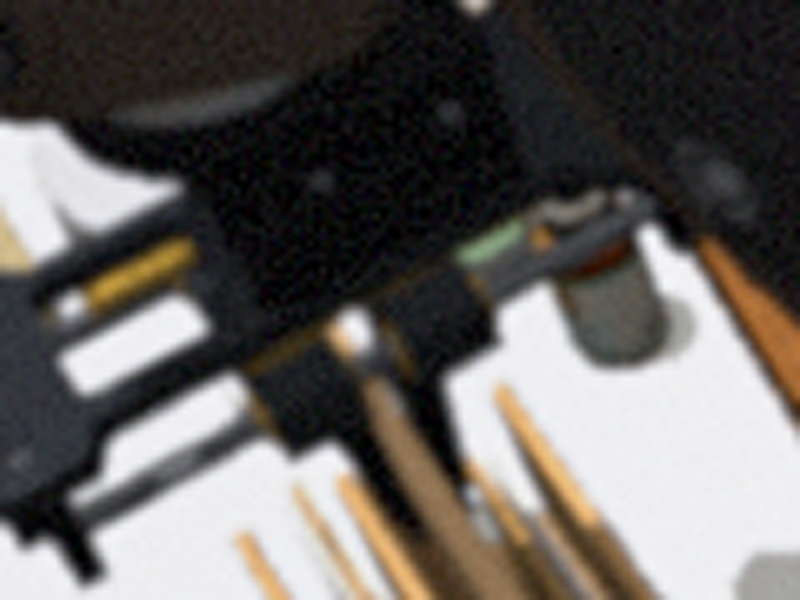

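>>> step_arm(motion=[[[0,0,-15,0,0],[0,0,-35,0,0],[0,0,-60,0,0],[0,0,-90,0,0],[0,0,-120,0,0],[0,0,-150,0,0],[0,0,-165,0,0],[0,0,-165,0,0],[0,0,-165,0,0]]])

```text
t: 52.7
ee_pos: [0.5404, 0.4411, 0.3009]
orientation: [0.006, 0.688, 0.726, 0.009]
contact_force: [0.2, 0.6, -2.5]
finger_gap: 0.093
```

```bash
python3 look.py g35 scene,0,100,320,240; python3 -c "
from go import *
print(st()[1],st()[0]['contact_force'])
x,y=ez(-.101,0); print(x,y); go(x,y,.29,.119)"
```

```text
scene scale 2.5
[[-0.05378842  0.99835188  0.02000809]
 [ 0.99854758  0.05371537  0.00417108]
 [ 0.00308946  0.02020338 -0.99979112]] [-0.45271063  0.09450559 -3.59984979]
0.5361142869846703 -0.17349065323520593
t 52.75 from [0.5403 0.441  0.3001] ang 1.625 q6 -1.03 -> shift mm [-613.4  -37.4    7.5] twist 1.506 gap 0.096
```

View pics/g35_scene.png

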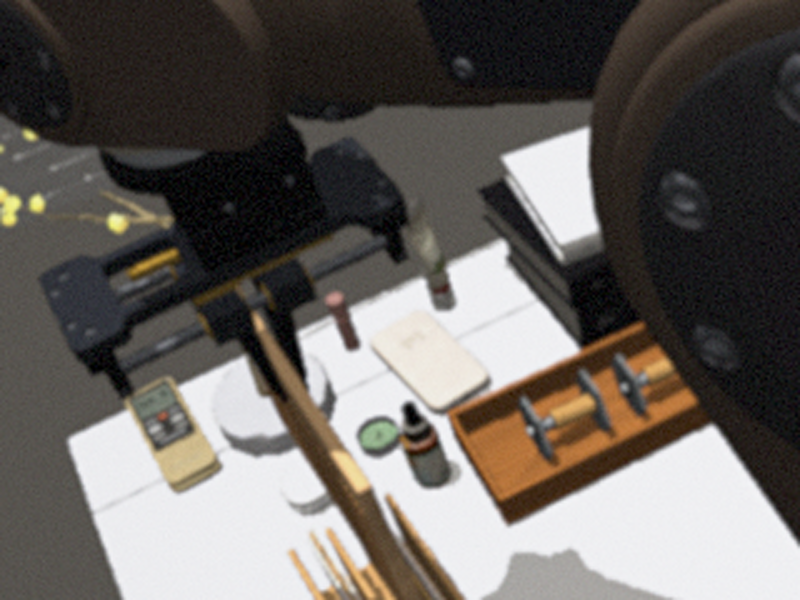

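>>> step_arm(motion=[[[-15,0,5,0.05,0],[-45,-2,5,0.12,0],[-80,-4,5,0.22,0],[-115,-6,5,0.32,0],[-150,-8,5,0.42,0],[-185,-10,5,0.52,0],[-220,-12,5,0.62,0],[-255,-14,5,0.72,0],[-285,-16,5,0.78,0],[-300,-17,5,0.8,0]]])

```text
t: 53.75
ee_pos: [0.539, 0.1385, 0.2928]
orientation: [0.002, 0.917, 0.399, 0.009]
contact_force: [-0.2, 0.1, -2.9]
finger_gap: 0.092
```

```bash
python3 -c "
from go import *
x,y=ez(-.101,0); print(x,y); go(x,y,.29,.119)"
```

```text
0.5361142869846703 -0.17349065323520593
t 53.75 from [0.539  0.1385 0.2928] ang 0.821 q6 -0.69 -> shift mm [-230.4  210.4    1.7] twist 0.702 gap 0.092
```

>>> step_arm(motion=[[[-10,10,1,0.05,0],[-35,32,1,0.12,0],[-60,55,1,0.2,0],[-85,78,1,0.28,0],[-110,100,1,0.36,0],[-135,123,1,0.44,0],[-160,146,1,0.52,0],[-185,169,1,0.6,0],[-205,187,1,0.66,0],[-215,196,1,0.7,0]]])

```text
t: 54.75
ee_pos: [0.536, -0.1541, 0.29]
orientation: [-0.001, 0.998, 0.058, 0.009]
contact_force: [0.6, 0.1, -3.2]
finger_gap: 0.096
```

```bash
python3 look.py g36 scene,200,60,320,240 top,320,140,180,135; python3 -c "
from go import *
x,y=ez(-.101,0); print(x,y); go(x,y,.29,.119)"
```

```text
scene scale 2.5
top scale 4.444444444444445
0.5361142869846703 -0.17349065323520593
t 54.85 from [ 0.536  -0.1534  0.2901] ang 0.118 q6 -0.52 -> shift mm [-2.3 19.9  0. ] twist -0.001 gap 0.089
```

View pics/g36_scene.png

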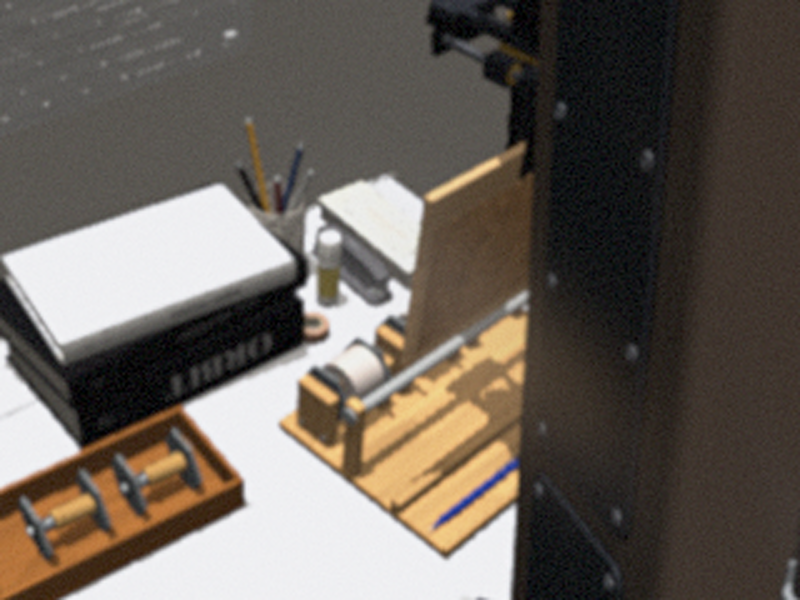

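View pics/g36_top.png

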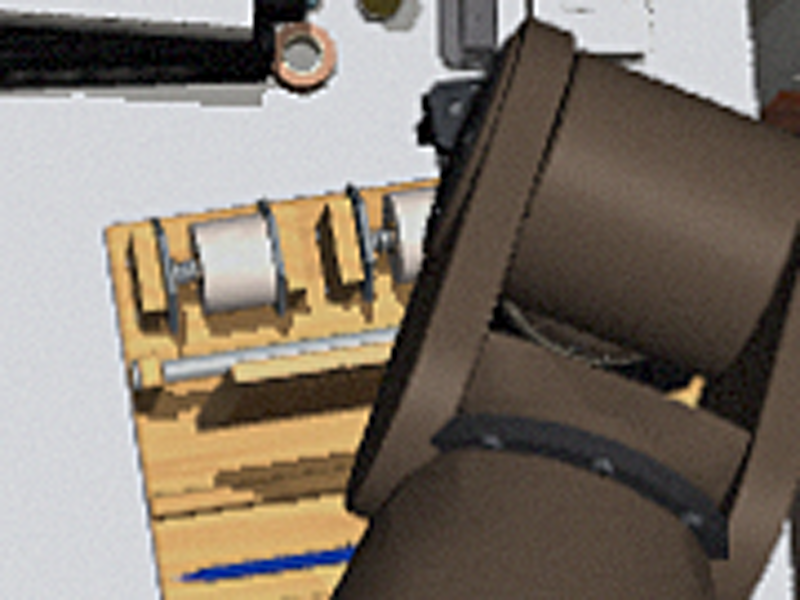

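```bash
python3 - <<'E'
from go import *
c,s=np.cos(YW),np.sin(YW); Rm=np.array([[c,-s],[s,c]])
for n,u,v,z in (("top",320+236/4.444-.4,140+368/4.444-.4,.336),("scene",200+428/2.5-.3,60+197/2.5-.3,.336),("scene",200+405/2.5-.3,60+358/2.5-.3,.166)):
    w=pl(n,u,v,z); print(n,z,w,"easel",(w[:2]-E0)@Rm)
p=st()[0]['ee_pos'];print((p[:2]-E0)@Rm)
E
```

```text
top 0.336 [ 0.52331829 -0.04004205  0.336     ] easel [-0.09786257  0.13402397]
scene 0.336 [ 0.52332419 -0.04049311  0.336     ] easel [-0.09791026  0.1335754 ]
scene 0.166 [ 0.53243981 -0.04361072  0.166     ] easel [-0.08922923  0.12939764]
[-0.09869341  0.01994395]
```

```bash
python3 -c "
from go import *
x,y=ez(-.105,.005); go(x,y,.29,.119); go(x,y,.150,.119)"
```

```text
t 54.85 from [ 0.536  -0.1534  0.2901] ang 0.118 q6 -0.52 -> shift mm [-6.3 14.9 -0. ] twist -0.001 gap 0.089
t 54.85 from [ 0.536  -0.1534  0.2901] ang 0.118 q6 -0.52 -> shift mm [ -8.7  15.2 139.9] twist -0.001 gap 0.089
```

>>> step_arm(motion=[[[-6,15,0,0,0],[-6,15,10,0,0],[-7,15,40,0,0],[-7.5,15,70,0,0],[-8,15,95,0,0],[-8.5,15,110,0,0],[-8.7,15,115,0,0],[-8.7,15,115,0,0],[-8.7,15,115,0,0]]])

```text
t: 55.75
ee_pos: [0.5316, -0.1685, 0.1756]
orientation: [-0.001, 0.998, 0.059, 0.009]
contact_force: [0.6, -0.2, -1.7]
finger_gap: 0.094
```

```bash
python3 look.py g37 scene,320,100,120,90; python3 -c "
from go import *
x,y=ez(-.105,.005); go(x,y,.150,.119);print(st()[0]['contact_force'])"
```

```text
scene scale 6.666666666666667
t 55.8 from [ 0.5316 -0.1687  0.1758] ang 0.119 q6 -0.56 -> shift mm [-0.6  0.4 25.8] twist -0.0 gap 0.093
[ 0.54574502  0.25492897 -3.0385466 ]
```

View pics/g37_scene.png

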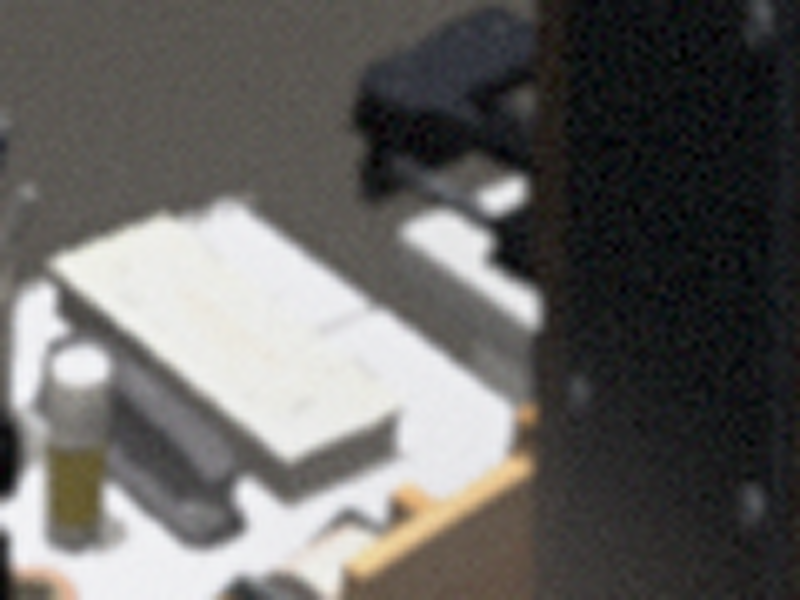

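```bash
python3 look.py g38 scene,320,160,120,90
```

```text
scene scale 6.666666666666667
```

View pics/g38_scene.png

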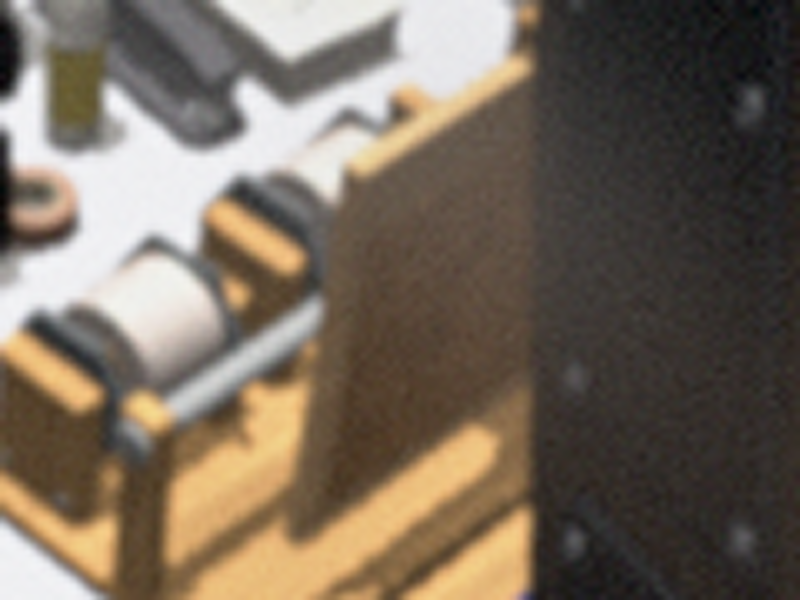

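```bash
python3 - <<'E'
from go import *
c,s=np.cos(YW),np.sin(YW); Rm=np.array([[c,-s],[s,c]])
p=st()[0]['ee_pos'];print("tcp",(p[:2]-E0)@Rm,p[2])
for u,v,z in ((300,540,p[2]-.124),(350,182,p[2]+.046)):
    w=pl("scene",320+u/6.667-.42,160+v/6.667-.42,z); print(z,"easel",(w[:2]-E0)@Rm)
# lip edge reference: lip rear/front line seen near (400,590)?
E
```

```text
tcp [-0.10493298  0.00524792] 0.17581074011757847
0.05181074011757847 easel [-0.10235682  0.12024636]
0.22181074011757845 easel [-0.10914718  0.12664719]
```

>>> step_arm(motion=[[[-0.5,0,10,0,0],[-0.5,0,20,0,0],[-0.5,0,30,0,0],[-0.5,0,34,0,0],[-0.5,0,34,0,0]]])

```text
t: 56.35
ee_pos: [0.5314, -0.1686, 0.1408]
orientation: [-0.001, 0.998, 0.059, 0.009]
contact_force: [-0.0, -0.1, -1.9]
finger_gap: 0.091
```

>>> step_arm(motion=[[[0,0,2,0,0],[0,0,4,0,0],[0,0,4,0,0],[0,0,4,0,0]]])

```text
t: 56.75
ee_pos: [0.5319, -0.168, 0.138]
orientation: [-0.002, 0.998, 0.059, 0.009]
contact_force: [-1.3, 7.6, 8.9]
finger_gap: 0.093
```

>>> step_arm(motion=[[[0,0,-1,0,0.1],[3,0,-1,0,0.17],[7,0,-1,0,0.25],[11,0,-1,0,0.33],[12,0,-1,0,0.36],[12,0,-1,0,0.36]]])

```text
t: 57.35
ee_pos: [0.544, -0.1665, 0.1391]
orientation: [-0.002, 0.998, 0.059, 0.009]
contact_force: [0.5, -0.0, -0.4]
finger_gap: 0.356
```

```bash
python3 look.py g39 scene,320,160,120,90;  python3 -c "
from go import *
x,y=ez(-.035,.005); go(x,y,.137,.119);print(st()[0]['contact_force'])"
```

```text
scene scale 6.666666666666667
t 57.4 from [ 0.5438 -0.1665  0.1391] ang 0.119 q6 -0.55 -> shift mm [57.5  1.   3.2] twist -0.0 gap 0.354
[ 0.43077994 -0.21691068 -0.38307664]
```

View pics/g39_scene.png

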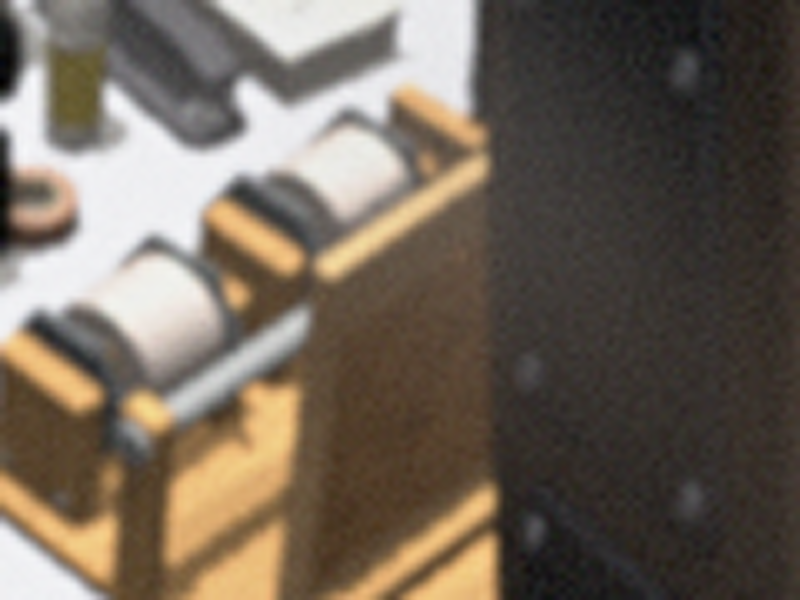

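Board stands near-upright behind the lip. Now I'll push its top back gently with the front finger.

>>> step_arm(motion=[[[3,0,0,0,0.36],[6,0,0,0,0.36],[10,0,0,0,0.36],[14,0,0,0,0.36],[18,0,0,0,0.36],[22,0,0,0,0.36],[26,0,0,0,0.36],[29,0,0,0,0.36],[30,0,0,0,0.36],[30,0,0,0,0.36]]])

```text
t: 58.4
ee_pos: [0.5737, -0.1629, 0.1396]
orientation: [-0.002, 0.998, 0.059, 0.009]
contact_force: [1.1, -0.8, 0.9]
finger_gap: 0.357
```

```bash
python3 look.py g40 scene,320,160,120,90;  python3 -c "
from go import *
x,y=ez(-.035,.005); go(x,y,.137,.119);print(st()[0]['contact_force'])"
```

```text
scene scale 6.666666666666667
t 58.45 from [ 0.5736 -0.1629  0.1397] ang 0.119 q6 -0.52 -> shift mm [27.5  1.   3.2] twist -0.0 gap 0.359
[0.53577959 0.39010863 0.01401251]
```

View pics/g40_scene.png

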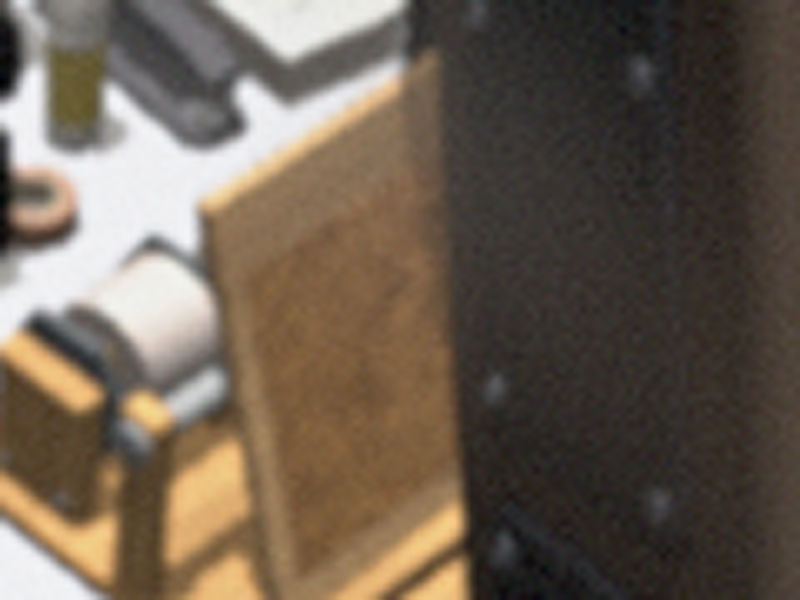

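>>> step_arm(motion=[[[3,0,0,0,0.4],[6,0,0,0,0.42],[9,0,0,0,0.45],[12,0,0,0,0.45],[15,0,0,0,0.45],[18,0,0,0,0.45],[18,0,0,0,0.45]]])

```text
t: 59.15
ee_pos: [0.5918, -0.1607, 0.1399]
orientation: [-0.002, 0.998, 0.059, 0.009]
contact_force: [0.5, 0.7, 0.3]
finger_gap: 0.449
```

>>> step_arm(motion=[[[0,0,-5,0,0.45],[0,0,-20,0,0.45],[0,0,-50,0,0.45],[0,0,-90,0,0.45],[0,0,-110,0,0.45],[0,0,-110,0,0.45]]])

```text
t: 59.75
ee_pos: [0.5906, -0.1616, 0.2535]
orientation: [-0.0, 0.998, 0.059, 0.012]
contact_force: [0.5, -0.0, -0.5]
finger_gap: 0.451
```

>>> step_arm(motion=[[[20,40,-50,0,0.45],[0,350,-50,0,0.45],[-50,400,-50,0,0.45],[-50,400,-50,0,0.45],[-50,400,-50,0,0.45],[-50,400,-50,0,0.45],[-50,400,-50,0,0.45],[-50,400,-50,0,0.45],[-50,400,-50,0,0.45],[-50,400,-50,0,0.45]]])

```text
t: 60.75
ee_pos: [0.5853, -0.5687, 0.299]
orientation: [-0.002, 0.998, 0.057, 0.011]
contact_force: [1.0, 0.3, -0.5]
finger_gap: 0.45
```

```bash
python3 look.py g41 scene,300,140,160,120 top,340,160,160,120;  python3 -c "
from go import *
go(.5,-.5,.3,.119)"
```

```text
scene scale 5.0
top scale 5.0
t 60.85 from [ 0.5868 -0.5651  0.3005] ang 0.118 q6 -0.97 -> shift mm [-78.6 -74.8  -1.2] twist -0.001 gap 0.447
```

View pics/g41_scene.png

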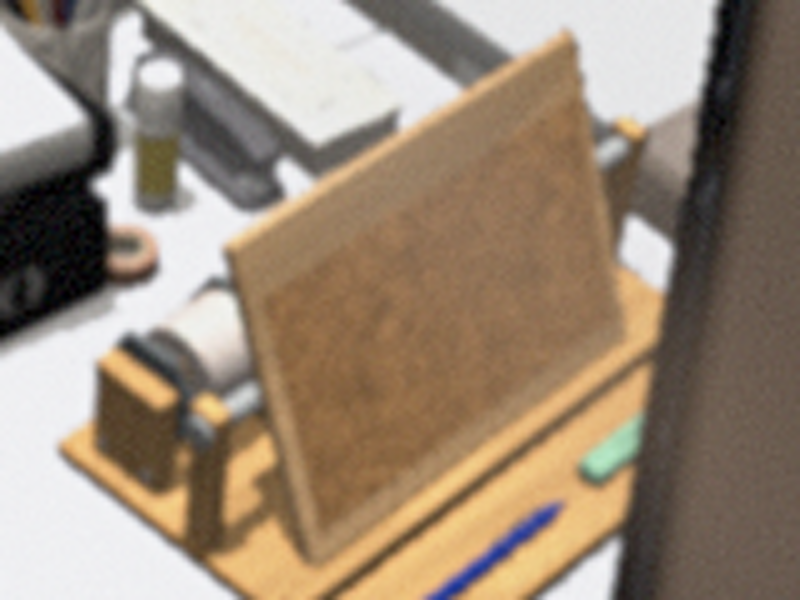

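View pics/g41_top.png

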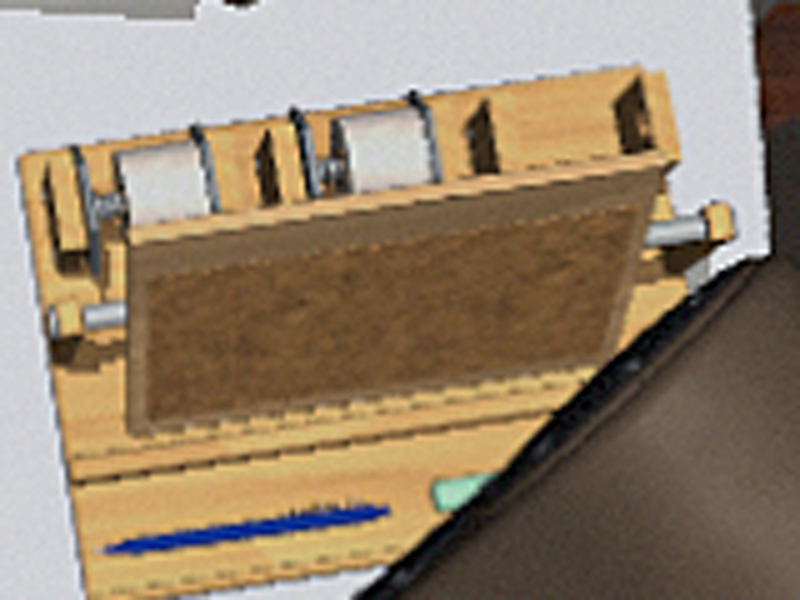

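>>> step_arm(motion=[[[-50,50,0,0,0.45],[-250,80,0,0,0.45],[-300,80,0,0,0.45],[-300,80,0,0,0.45],[-300,80,0,0,0.45],[-300,80,0,0,0.45],[-300,80,0,0,0.45],[-300,80,0,0,0.45]]])

```text
t: 61.65
ee_pos: [0.2967, -0.6796, 0.2941]
orientation: [-0.001, 0.998, 0.058, 0.011]
contact_force: [1.5, 0.7, 0.1]
finger_gap: 0.453
```

```bash
python3 look.py g42 scene,0,0,640,480 top,340,160,160,120
```

```text
scene scale 1.25
top scale 5.0
```

View pics/g42_top_full.png

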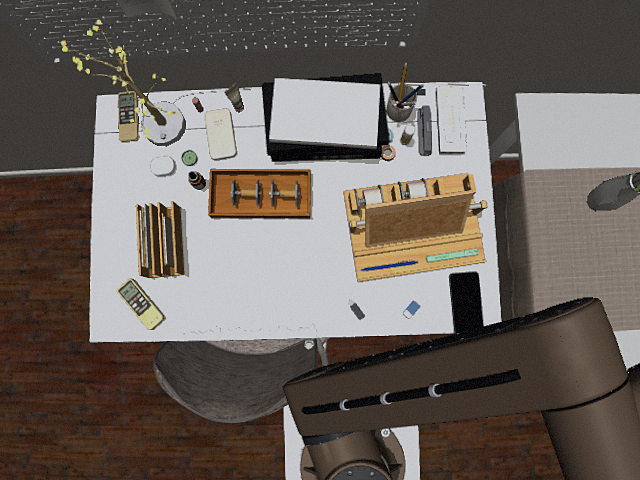

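View pics/g42_top.png

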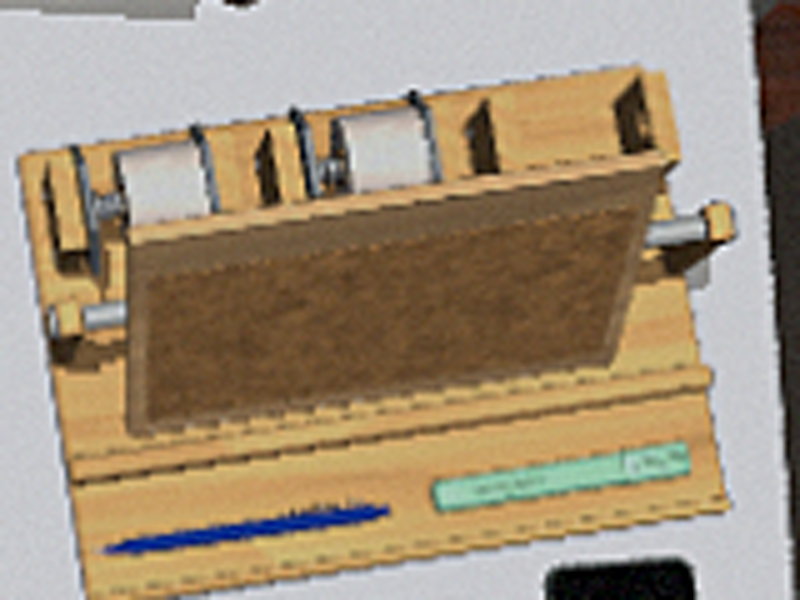

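View pics/g42_scene.png

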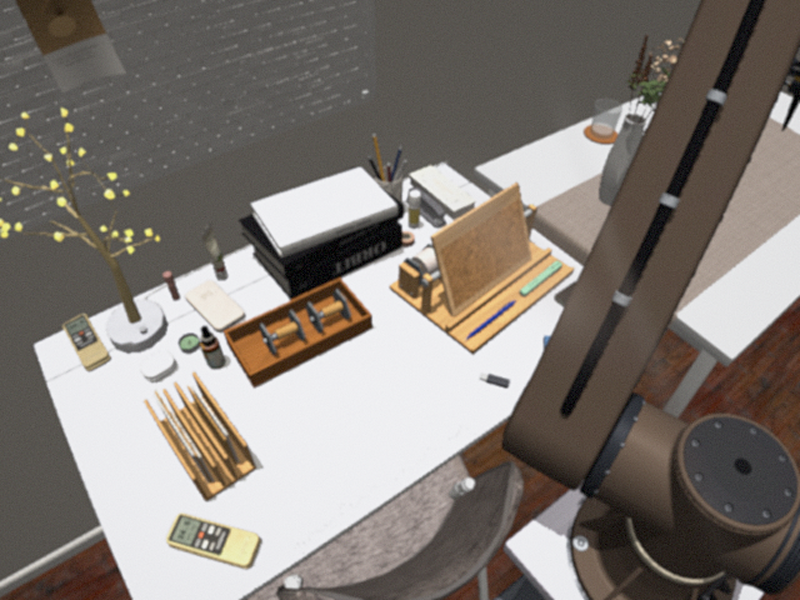

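```bash
python3 - <<'E'
from go import *
c,s=np.cos(YW),np.sin(YW); Rm=np.array([[c,-s],[s,c]])
f=lambda u,v:(340+(u+.5)/5-.5,160+(v+.5)/5-.5)
def e(u,v,z): 
    w=pl("top",*f(u,v),z); return np.round(((w[:2]-E0)@Rm)*1e3,1)
L,Rr=e(150,437,.012),e(605,367,.012); print("foot front corners",L,Rr)
for z in (.16,.168,.176): print("top front edge",z,e(133,240,z),e(660,172,z))
for n,a,b,z in (("pen",(105,550),(390,511),.0165),("hl",(435,497),(690,458),.0195)):
    A,B=e(*a,z),e(*b,z); print(n,A,B,"mid",(A+B)/2)
# roll discs tops, z=.0875 outer
h=lambda u,v:(300+(u+.5)/5-.5,140+(v+.5)/5-.5)
print(tri(f(133,240),h(232,250)),tri(f(150,437),h(318,562)))
# disc upper corner positions
for u,v in ((78,150),(197,128),(296,112),(414,93)): print("disc back corner",e(u,v,.0875),e(u,v,.06))
E
```

```text
foot front corners [-107.4  115.7] [-107.2 -109.5]
top front edge 0.16 [-37.  123.5] [ -41.5 -112.5]
top front edge 0.168 [-38.5 124.3] [ -42.9 -110.2]
top front edge 0.176 [-39.9 125.1] [ -44.3 -108. ]
pen [-158.4  146.2] [-160.7    7.7] mid [-159.55   76.95]
hl [-157.6  -14.4] [-158.  -140.8] mid [-157.8  -77.6]
(array([ 0.58383485, -0.04252962,  0.16703111]), np.float64(0.0005271939468941764)) (array([ 0.51857144, -0.05722733,  0.01085988]), np.float64(0.006543628836859232))
disc back corner [ 21.5 134.4] [ 27.2 131.9]
disc back corner [23.5 78. ] [29.3 74.5]
disc back corner [24.2 31.1] [30.  26.6]
disc back corner [ 25.  -25.2] [ 30.9 -30.9]
```

```bash
python3 -c "
from bench import arm
print(arm.hand_in()); o=arm.get_obs(); print(o['t'],o['contact_force'])"
```

```text
the job is handed in; nothing more can be done
None
the job is handed in; nothing more can be done
```

The easel is refilled and I handed the job in at about 62 s of the 210 s. No verdict was reported.

**What I did**
- The first roll went into the empty left bay. I then laid both spent spools (centre and right bays) in the box and fitted the second roll in the centre bay. The right bay stays empty, as only two rolls were there.
- The pen and highlighter lie end to end in the pen tray.
- The board leans on the front bar with its foot behind the lip.

**Last checks, from the images (easel frame)**

| Item | Measured | Allowed |
|---|---|---|
| Board foot x (depth) | about -0.103 m | -0.116 to -0.068 m |
| Board off-centre (y) | about 4 mm | 40 mm |
| Board lean | about 0.42 rad | 0.14 to 0.60 rad |
| Pen (x, y) | (-0.160, 0.077) m | x -0.177 to -0.127, y ±0.12 m |
| Highlighter (x, y) | (-0.158, -0.078) m | x -0.177 to -0.127, y ±0.12 m |

- **Rolls:** their discs stand above the cheeks, centred on the bays to about 3 mm. I judged how well they are seated from the pictures; I could not read the spring travel directly.
- **Spools:** both are in the box.
- **Bystanders:** the bottle and eraser look unmoved. I saw no change in the phone, but the arm partly covered it at the end and I did not measure it.

**What disagreed**
- **Finger length:** the fingertips end about 21.5 mm short of the reported TCP. My first squeeze in the right bay therefore closed on air above the discs and moved nothing. I measured the offset by touching the desk and allowed for it from then on.
- **Tool tilt:** the tool picked up about 0.02 rad of tilt during the run, which had no visible effect.

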